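# Fit the glare collar and hold the glass cell in the light gauge

### The job

On the light gauge, slide the glare collar (the slim ring with the wide bore) down over the lamp post until it rests on the shoulder, and let go of it. Then take the tall glass cell out of the rack by its two frosted faces only, never touching the clear windows, and hold it upright in the air in the beam, about midway between lamp post and receiver and centred on the beam, clear windows square to the beam and touching nothing else; finish while still holding it there. Leave everything else on the bench where it is.

Things in the scene. Friction and masses are not known exactly. Their poses are not given: they have to be found in the camera images.
- collar_center (a point): Centre (half-way up) of the glare collar, a loose black ring lying flat on the bench: outer diameter 46 mm, bore 28 mm, 28 mm high; its z axis is the ring's axis. Of the two black rings it is the taller, slimmer one with the wider bore. 50 g or so.
- lamp_seat (a point): Centre of the top of the shoulder at the foot of the lamp post, on the post's axis (30 mm above the bench). The shoulder is 40 mm in diameter; above it the upright white post is 24 mm in diameter and rises 58 mm to a chamfered steel cap, where nothing is above it. The seated collar's underside lies at this point, covering the lower half of the post. It belongs to the gauge, a fixed aluminium base plate 90 x 270 x 12 mm; z is up; y is the gauge's y.
- beam_mid (a point): Middle of the light gauge's free gap, on the beam, 73 mm above the bench (61 mm above the base plate). The beam is level and runs along this point's y axis: the lamp post's axis stands 90 mm away at +y (its bright band is the light source), the receiver, a grey box 60 mm wide and 80 mm high whose round lens faces the lamp, has its face 70 mm away at -y (its top is 19 mm above the beam). The gauge is fixed and may stand turned on the bench.
- cell_center (a point): Centre (half-way up the glass) of the tall glass cell: 24 x 24 mm and 60 mm high, with a small 15 x 15 x 5 mm white stopper on top, standing in a well of the rack. The white frosted faces look along its x axis, at 12 mm from the centre either way; the clear windows look along its y axis, at 12 mm. Each frosted face is a panel 20 mm wide in y and 58 mm high, standing 2 mm proud of the glass. z is up. About 60 g.
- rack: Fixed low grey rack, 70 mm (x) by 160 mm (y), 14 mm high, origin at the middle of its underside. Three square wells 27 mm wide and 8 mm deep lie in a row along its y axis at -50, 0 and 50 mm; the cells stand in them in any order with their windows along the row, so the frosted faces look to the rack's open long sides.
- short_center (a point): Bystander: centre of a short glass cell of the same section, 34 mm high, in another well of the rack. Leave it.
- blank: Bystander: aluminium block 24 x 24 x 30 mm in the third well, origin at the middle of its underside. Leave it.
- spacer_center (a point): Bystander: centre of the spacer, a loose black ring lying flat on the bench, wider and lower than the collar: outer diameter 54 mm, bore 16 mm, 20 mm high. Leave it.
- jar: Bystander: small glass jar with steel cap, 40 mm in diameter, 40 mm high, origin at the middle of its underside.
- amber: Bystander: amber bottle 52 mm in diameter, 110 mm high, origin at the middle of its underside.
- mic: Bystander: microphone on a round 96 mm foot, 190 mm high, origin at the middle of its underside.
Mind the look-alikes: they are no part of the job. Of the things like the rack, leave any that is orange; of the rest the larger one is meant. Leave any blue or yellow look-alike of the part that bears cell_center alone.

How it is judged:
By the outcome, as a careful person would: the job done as asked, in the order asked, and still so for the second after the job is handed in, while the arm keeps its last pose, push and grip.
It also fails if it takes over 64 s, if anything falls off the work surface, if the arm or the gripper's body presses on something with over 40 N, if the wrist force passes 120 N, or if a joint passes its speed limit or range.

### The arm

A 6-joint arm with a two-finger parallel gripper is mounted at the origin on the work surface. World frame = base frame: x ahead of the robot, y to its left, z up, the work surface at z = 0. Lengths are in mm, angles in rad, forces in N, time in s.
With the tool pointing down it reaches from about 325 to 925 mm from the base axis. Payload 3.1 kg.
Tool frame: the origin (TCP) lies midway between the tips of the shut fingers; the grasp point (between the pads) lies 19 mm behind it; y points along the fingers, z is the direction in which the jaws open and shut, and the axes are right-handed (so a half turn about y gives the same grasp; the last joint's range is limited). The gripper opens to 85 mm and grips with 20 to 120 N. Pads are 22 mm wide; open, the fingers measure 114 mm over their backs; the gripper's body (76 mm by 85 mm) begins 54 mm behind the grasp point. The pads swing forward as they close: fully open they stand 13 mm farther back than shut.
Start: joints at [-0.112, 0.217, 1.613, -0, 1.311, -0.112], TCP at [625.011, 0.021, 194.1] pointing down, gripper open.
Joint ranges: [-2.75, 2.75], [-0.78, 2.1], [0.31, 2.55], [-1.13, 4.27], [0.13, 2.63], [-2.58, 2.58]. Speed limits (rad/s): [2.79, 2.79, 3.14, 3.14, 3.14, 3.14].

### API

Orientations are given as [roll, pitch, yaw] about the fixed x, y, z axes, in that order (R = Rz(yaw) Ry(pitch) Rx(roll)).
In Python, from rig import readout, vision, bot gives the robot as it stands. The module is installed in compiled form; this text tells all that it offers.
- The arm moves only by the tool move_arm, never from a script. Its argument "motion" is a list of rows, each an object with "linear": the shift along the tool's x, y, z in m, a list of three; "rot": the turn, a rotation vector about the tool's x, y, z in rad, a list of three; "gripper": the opening, from 0 (shut) to 1 (fully open). A call has 1 to 12 rows; each row is the pose to reach, as a shift and turn from the pose commanded when the call began, along the tool's axes at that moment; what a row does not reach only later rows make up. A row lasts 1/12 s, in which the tool goes at most 41.7 mm and 7.16 degrees, less where a joint would pass 70% of its speed; a pose out of reach is approached as far as the arm can. A call with a gripper value outside its range is refused whole. The fingers move at their own pace and stop on an object; the grip force is fixed at half the most. Time passes only in rows, so rows that repeat a pose let the fingers close. It gives the time, the measured TCP pose, the force and the opening at its end, in the units of the state.
- readout.sense(): the state, without advancing time (a new reading comes with each control period).
- vision.snapshot(name): name is "scene" or "side" or "wrist"; returns the picture (384x512x3 uint8, blue, green, red); there is no depth.
- vision.camera_params(name): a dict with "K" (3x3 intrinsics, pixels), "rvec" (rotation vector, rad) and "tvec" (3), from world to camera coordinates, as OpenCV has them. Camera axes: x right, y down, z forward; pixel columns grow to the right and rows downward; lengths in mm; the calibration is good to about 2 mm. A picture is of the moment at which its call begins: read the wrist's pose just before it. camera_params takes no time and is no camera call; for the wrist camera it gives the pose at the moment of the call.
- bot.job_done(): hands the job in, once; it reports no verdict.
The state is a dict: "time_s": time; "qpos": joint angles; "dq": joint speeds; "joint_torque": joint torques, N m; "position": TCP position; "eef_rot": TCP orientation; "wrist_force": force on the tool from outside, world axes, zero at the start; "wrist_torque": the same for the moment, N m; "grip_width": finger opening in mm.
Only numpy, scipy, OpenCV 4.12 (cv2) and the standard library are available. Lean on these libraries where they do the work, as an engineer would, in place of code of your own. Each camera call takes 0.05 s, during which the arm holds its last target.

## Working session

There is one attempt and no reset: what is moved stays moved. The work goes in short steps, Python scripts to look and compute and a tool call to move; the robot and the scene stay as the last step left them, time stands still between calls to the robot, and variables do not carry over. Pictures are saved under pics/ and viewed, and the job is handed in when it is done.

Besides the shell and the picture viewer there is one more tool, called as name(argument=value, ...) on one line, values as JSON. move_arm: Moves the arm, as the interface text tells. Its arguments: {"type":"object","properties":{"motion":{"type":"array","items":{"type":"object","properties":{"linear":{"type":"array","items":{"type":"number"}},"rot":{"type":"array","items":{"type":"number"}},"gripper":{"type":"number"}}}}},"required":["motion"]}

```bash
mkdir -p pics
python3 - <<'E'
from rig import readout, vision, bot
import cv2
print(readout.sense())
for n in ("scene","side","wrist"):
    p=vision.camera_params(n);print(n,p)
    cv2.imwrite(f"pics/{n}0.png",cv2.resize(vision.snapshot(n),(800,600),interpolation=cv2.INTER_CUBIC))
E
```

```text
{'time_s': 0.0, 'qpos': array([-1.12181158e-01,  2.17753471e-01,  1.61492555e+00,  5.94624829e-05,
        1.31130699e+00, -1.12198221e-01]), 'dq': array([ 1.89396431e-04,  7.65349313e-05,  7.44776540e-04,  2.49523616e-03,
       -5.96681244e-04,  7.65303155e-04]), 'joint_torque': array([-2.90135131e-04, -3.96841800e+01, -3.03850436e+01, -2.80225659e-04,
        9.87685227e-03,  9.68610237e-06]), 'position': array([6.24099523e+02, 1.55159600e-01, 1.92773294e+02]), 'eef_rot': array([-1.57316820e+00,  3.25040854e-04, -1.57079498e+00]), 'wrist_force': array([0.84309176, 0.18448975, 0.89009609]), 'wrist_torque': array([ 0.0188178 , -0.00178638,  0.02834021]), 'grip_width': 85.45372095438505}
scene {'K': array([[469.26841965,   0.        , 255.25931591],
       [  0.        , 469.26841965, 192.02617177],
       [  0.        ,   0.        ,   1.        ]]), 'rvec': array([ 2.24879485,  0.8331209 , -0.33310452]), 'tvec': array([-385.33090464, -240.16367109, 1385.47350856])}
side {'K': array([[381.93903896,   0.        , 256.76890892],
       [  0.        , 381.93903896, 193.8380104 ],
       [  0.        ,   0.        ,   1.        ]]), 'rvec': array([ 0.26826285, -2.88383346,  1.02660398]), 'tvec': array([528.37082494, 156.23367162, 963.35197525])}
wrist {'K': array([[271.89497632,   0.        , 252.22378124],
       [  0.        , 271.89497632, 192.16712118],
       [  0.        ,   0.        ,   1.        ]]), 'rvec': array([-2.83881412e+00,  1.07489384e-03,  2.87435933e-03]), 'tvec': array([-622.9959071 ,  -36.65260008,  380.04887804])}
```

View pics/scene0.png

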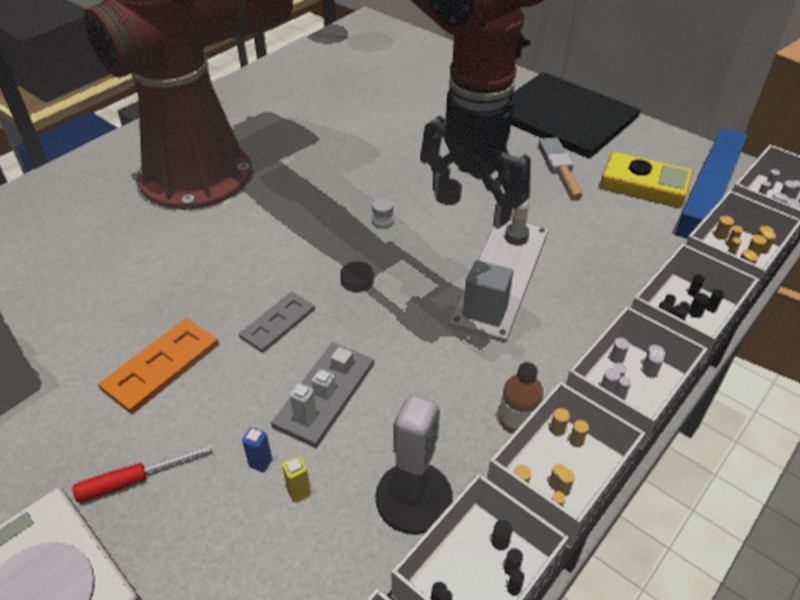

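View pics/side0.png

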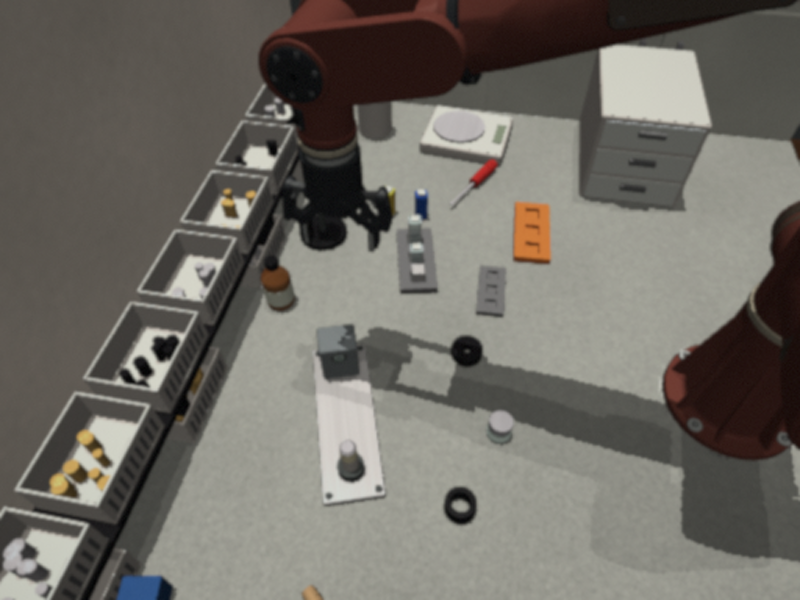

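View pics/wrist0.png

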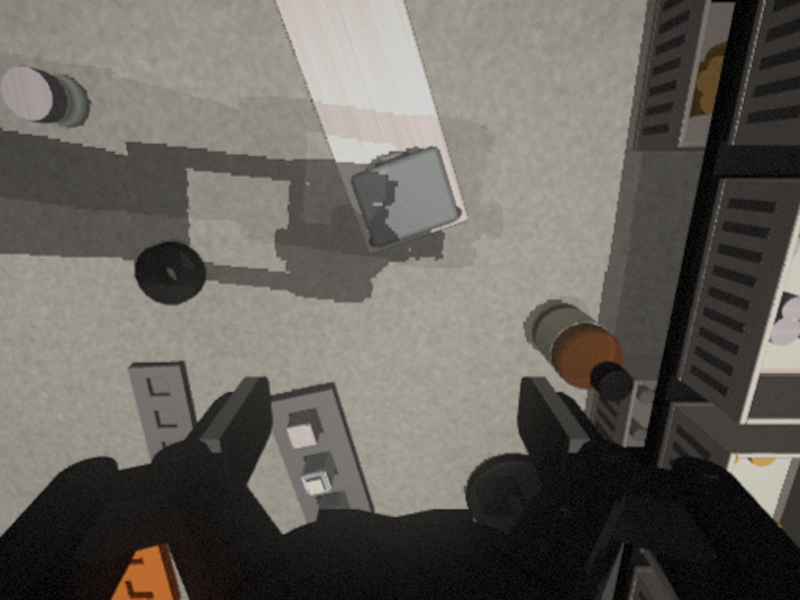

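```bash
cat > h.py <<'E'
import numpy as np, cv2
from rig import readout, vision, bot
def cam(n):
    p=vision.camera_params(n);R=cv2.Rodrigues(p['rvec'])[0];return p['K'],R,p['tvec'].reshape(3)
def plane(n,uv,z,c=None):
    K,R,t=c or cam(n); C=-R.T@t
    d=(R.T@np.linalg.inv(K)@np.c_[np.atleast_2d(uv),np.ones(len(np.atleast_2d(uv)))].T).T
    return C+d*((z-C[2])/d[:,2])[:,None]
def proj(n,P,c=None):
    K,R,t=c or cam(n); q=(K@(R@np.atleast_2d(P).T+t[:,None])).T; return q[:,:2]/q[:,2:]
def tri(obs): # [(cam,uv)]
    A=np.zeros((3,3));b=np.zeros(3)
    for c,uv in obs:
        K,R,t=c;C=-R.T@t;d=R.T@np.linalg.inv(K)@np.r_[uv,1];d/=np.linalg.norm(d)
        M=np.eye(3)-np.outer(d,d);A+=M;b+=M@C
    return np.linalg.solve(A,b)
def crop(im,x0,y0,x1,y1,f): return cv2.resize(im[y0:y1,x0:x1],None,fx=f,fy=f,interpolation=cv2.INTER_CUBIC)
E
python3 - <<'E'
from h import *
s=vision.snapshot("side");c=vision.snapshot("scene")
cv2.imwrite("pics/a.png",s);cv2.imwrite("pics/b.png",c);
a=crop(s,190,190,340,340,4)
cv2.imwrite("pics/side_c1.png",a)
cv2.imwrite("pics/side_c2.png",crop(s,220,110,360,210,5))
cv2.imwrite("pics/scene_c1.png",crop(c,270,100,370,220,5))
cv2.imwrite("pics/scene_c2.png",crop(c,140,180,260,300,5))
E
```

```text
(no output)
```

View pics/side_c1.png

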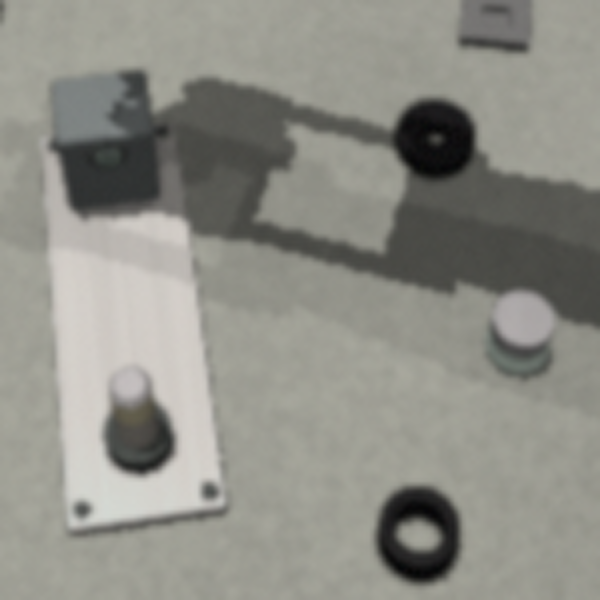

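View pics/side_c2.png

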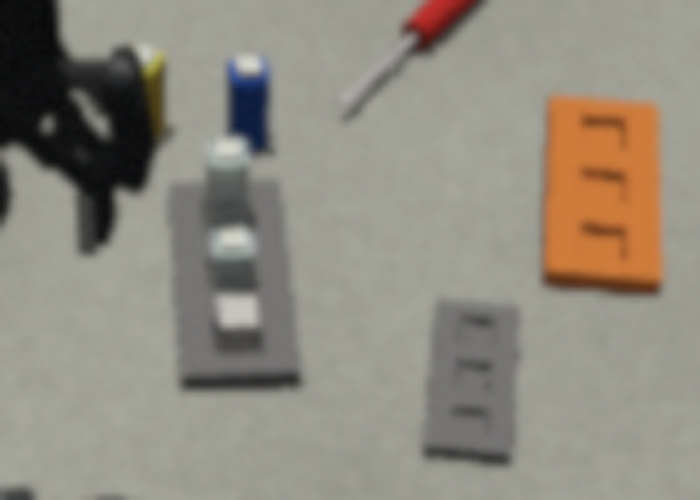

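View pics/scene_c1.png

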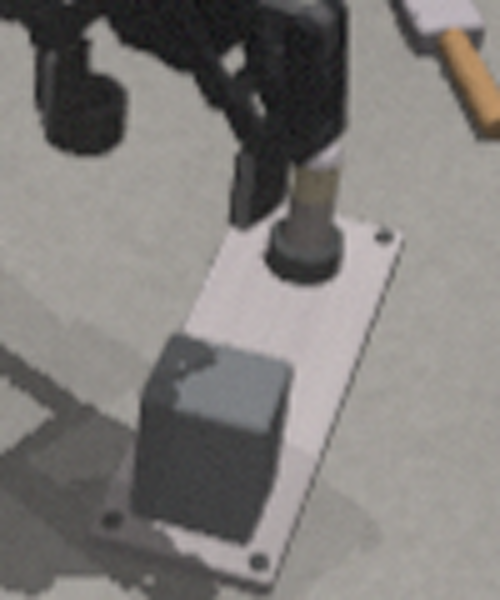

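View pics/scene_c2.png

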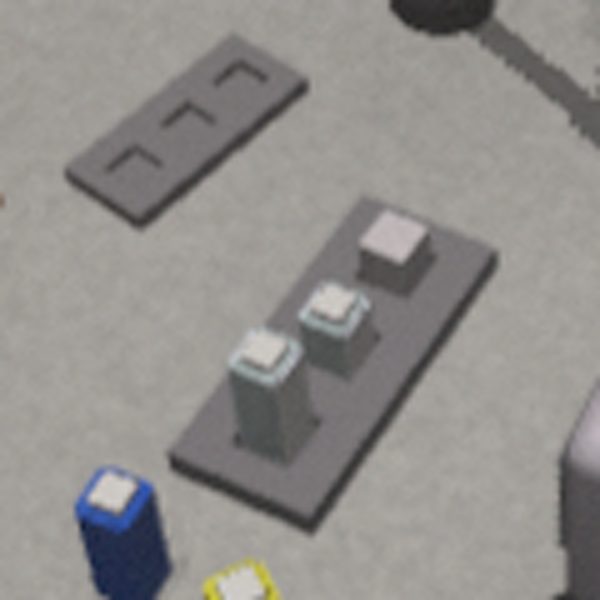

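Run:
```python
from h import *
S=cam("side");C=cam("scene")
m=lambda p,o,f: (np.atleast_2d(p)+.5)/f-.5+np.array(o)
# side mask collar
s=cv2.imread("pics/a.png");c=cv2.imread("pics/b.png")
g=s.max(2); mk=(g<62).astype(np.uint8)
n,l,st,ce=cv2.connectedComponentsWithStats(mk)
for i in range(1,n):
    x,y,w,h,a=st[i]
    if 150<a<1500 and x>250 and y>200:
        ct=cv2.findContours((l==i).astype(np.uint8),0,2)[0][0]; M=cv2.moments(cv2.convexHull(ct)); cc=(M['m10']/M['m00'],M['m01']/M['m00'])
        print(st[i],cc,plane("side",cc,14,S),plane("side",cc,10,S))
print("gauge side z12 lamp-end", plane("side",m([[69,522],[224,502],[45,140]],(190,190),4),12,S).round(1))
print("gauge scene z12 ", plane("scene",m([[403,233],[272,585],[95,535]],(270,100),5),12,C).round(1))
print("screws scene",plane("scene",m([[384,236],[259,562],[112,520]],(270,100),5),12,C).round(1))
print("screws side",plane("side",m([[83,509],[209,490]],(190,190),4),12,S).round(1))
print("cap top side",plane("side",m([[129,378]],(190,190),4),88,S).round(1))
print("shoulder top scene",plane("scene",m([[306,240]],(270,100),5),30,C).round(1))
print("rack scene",plane("scene",m([[366,197],[497,250],[312,522],[170,457]],(140,180),5),14,C).round(1))
print("rack side",plane("side",m([[168,183],[276,182],[299,375],[182,378]],(220,110),5),14,S).round(1))
# cell: base of rack well 6, glass top 66, stopper top 71
print("cell stopper scene",plane("scene",m([[267,350]],(140,180),5),71,C).round(1),"side",plane("side",m([[229,146]],(220,110),5),71,S).round(1))
print("short stopper scene",plane("scene",m([[335,301]],(140,180),5),45,C).round(1),"side",plane("side",m([[235,238]],(220,110),5),45,S).round(1))
print("blank scene",plane("scene",m([[395,237]],(140,180),5),36,C).round(1),"side",plane("side",m([[238,312]],(220,110),5),36,S).round(1))
```

```text
[288 215  20  20 304] (298.130081300813, 224.75377468060393) [[427.82968056  -7.175914    14.        ]] [[427.85365352  -9.97745234  10.        ]]
[285 312  19  23 269] (294.1491358024691, 323.2962962962963) [[405.02848356 256.47858262  14.        ]] [[404.94314419 254.94104306  10.        ]]
gauge side z12 lamp-end [[596.9 284.4  12. ]
 [514.3 257.3  12. ]
 [681.6  38.1  12. ]]
gauge scene z12  [[598.4 284.9  12. ]
 [688.5  32.5  12. ]
 [607.4   3.8  12. ]]
screws scene [[592.1 276.1  12. ]
 [675.8  40.3  12. ]
 [607.7  16.7  12. ]]
screws side [[591.1 275.8  12. ]
 [524.1 252.1  12. ]]
cap top side [[570.4 228.8  88. ]]
shoulder top scene [[572.6 227.1  30. ]]
rack scene [[ 500.4 -141.5   14. ]
 [ 566.9 -125.6   14. ]
 [ 605.4 -280.9   14. ]
 [ 538.2 -297.    14. ]]
rack side [[ 602.1 -278.6   14. ]
 [ 535.5 -291.7   14. ]
 [ 497.4 -136.4   14. ]
 [ 563.2 -122.    14. ]]
cell stopper scene [[ 563.9 -258.7   71. ]] side [[ 560.2 -257.7   71. ]]
short stopper scene [[ 551.2 -209.7   45. ]] side [[ 547.6 -208.2   45. ]]
blank scene [[ 540.5 -162.5   36. ]] side [[ 537.1 -158.5   36. ]]
```

Run:
```python
from h import *
S=cam("side");C=cam("scene");W=cam("wrist")
f=.64
for n,uv,z in (("mic foot scene",(414,497),10),("mic head top",(418,405),185),("jar top",(382,207),40),("amber top",(527,372),110),("blue",(257,436),60),("yellow",(294,465),60)):
    print(n,plane("scene",np.array(uv)*f,z,C).round(0))
print("cam C",-W[1].T@W[2], W[1].round(3).tolist())
P=readout.sense()['position'];print(P)
for dy in (0,20,40,60):
  for z in (0,28,P[2]): print(dy,z,proj("wrist",[P[0],P[1]+dy,z],W).round(0))
```

```text
mic foot scene [[ 750. -255.   10.]]
mic head top [[ 743. -245.  185.]]
jar top [[369. 117.  40.]]
amber top [[781. -74. 110.]]
blue [[ 566. -339.   60.]]
yellow [[ 631. -338.   60.]]
cam C [623.98921545  77.66048905 373.07888643] [[1.0, -0.001, -0.001], [-0.001, -0.954, 0.298], [-0.001, -0.298, -0.954]]
[6.24575595e+02 6.68743345e-02 1.93444878e+02]
0 0 [[253. 165.]]
0 28 [[253. 170.]]
0 193.44487819916856 [[253. 221.]]
20 0 [[253. 151.]]
20 28 [[253. 155.]]
20 193.44487819916856 [[253. 194.]]
40 0 [[253. 136.]]
40 28 [[253. 139.]]
40 193.44487819916856 [[253. 166.]]
60 0 [[253. 121.]]
60 28 [[253. 122.]]
60 193.44487819916856 [[253. 136.]]
```

move_arm(motion=[{"linear": [-0.226,0.05,-0.219],"rot": [0,0,0],"gripper": 0.85},{"linear": [-0.226,0.05,-0.219],"rot": [0,0,0],"gripper": 0.85},{"linear": [-0.226,0.05,-0.219],"rot": [0,0,0],"gripper": 0.85},{"linear": [-0.226,0.05,-0.219],"rot": [0,0,0],"gripper": 0.85},{"linear": [-0.226,0.05,-0.219],"rot": [0,0,0],"gripper": 0.85},{"linear": [-0.226,0.05,-0.219],"rot": [0,0,0],"gripper": 0.85},{"linear": [-0.226,0.05,-0.219],"rot": [0,0,0],"gripper": 0.85},{"linear": [-0.226,0.05,-0.219],"rot": [0,0,0],"gripper": 0.85},{"linear": [-0.226,0.05,-0.219],"rot": [0,0,0],"gripper": 0.85},{"linear": [-0.226,0.05,-0.219],"rot": [0,0,0],"gripper": 0.85},{"linear": [-0.226,0.05,-0.219],"rot": [0,0,0],"gripper": 0.85},{"linear": [-0.226,0.05,-0.219],"rot": [0,0,0],"gripper": 0.85}])

```text
time_s: 1.25
position: [407.3, 225.5, 144.7]
eef_rot: [-1.569, 0.0, -1.572]
wrist_force: [0.0, -0.5, 0.7]
grip_width: 72.6
```

Run:
```python
from h import *
W=cam("wrist");im=vision.snapshot("wrist");cv2.imwrite("pics/w1.png",im)
cv2.imwrite("pics/w1b.png",cv2.resize(im,(800,600)))
mk=(im.max(2)<50).astype(np.uint8)
n,l,st,ce=cv2.connectedComponentsWithStats(mk)
for i in range(1,n):
    if st[i][4]>300: print(st[i],ce[i],plane("wrist",ce[i],14,W).round(1))
print(readout.sense()['position'])
```

```text
[230 128  41  43 839] [248.69606675 151.34445769] [[402.8 255.   14. ]]
[    0   237   512   147 39450] [251.2695057  334.23259823] [[404.9  -6.6  14. ]]
[407.37667391 225.37796795 144.62890885]
```

View pics/w1b.png

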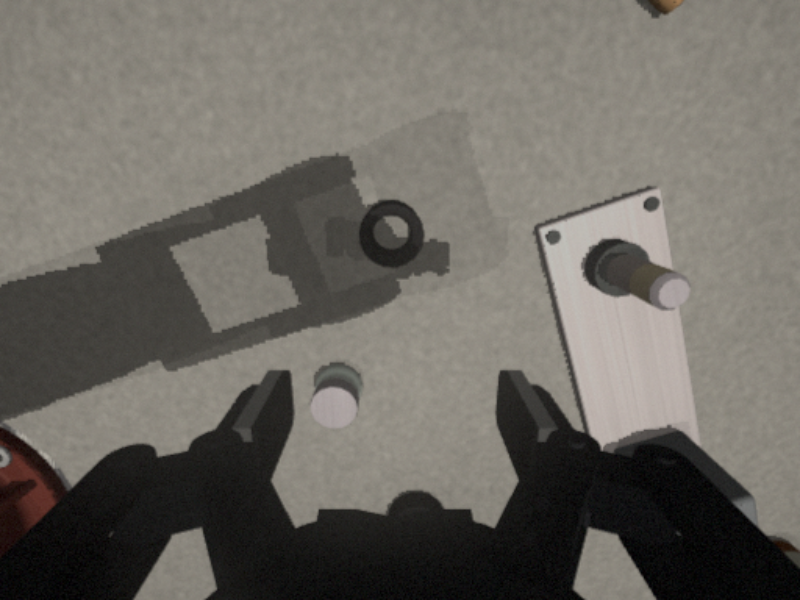

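move_arm(motion=[{"linear": [-0.03,0.03,-0.0035],"rot": [0,0,0],"gripper": 0.85},{"linear": [-0.03,0.07,-0.0035],"rot": [0,0,0],"gripper": 0.85},{"linear": [-0.03,0.1,-0.0035],"rot": [0,0,0],"gripper": 0.85},{"linear": [-0.03,0.1,-0.0035],"rot": [0,0,0],"gripper": 0.85},{"linear": [-0.03,0.1,-0.0035],"rot": [0,0,0],"gripper": 0.85}])

```text
time_s: 1.72
position: [401.5, 254.6, 42.6]
eef_rot: [-1.575, -0.002, -1.572]
wrist_force: [0.2, -0.1, 0.5]
grip_width: 72.7
```

Run:
```python
from h import *
W1=None
im=cv2.imread("pics/w1.png")
W=cam("wrist");print(readout.sense()['position'])
im=vision.snapshot("wrist");cv2.imwrite("pics/w2.png",im)
cv2.imwrite("pics/w2b.png",cv2.resize(im,(800,600)))
```

```text
[401.45854201 254.60561858  42.64262987]
```

View pics/w2b.png

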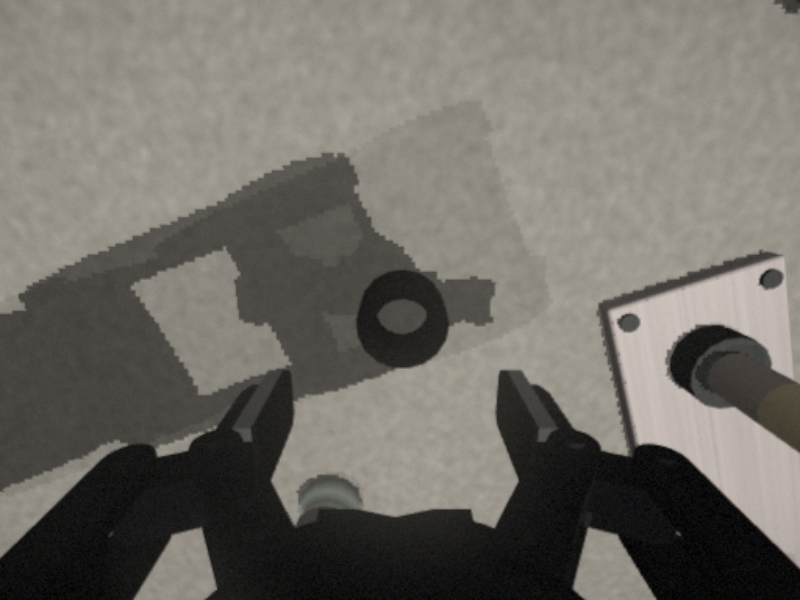

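Run:
```python
from h import *
W=cam("wrist");print(readout.sense()['position'])
im=cv2.imread("pics/w2.png")
mk=(im.max(2)<50).astype(np.uint8)
n,l,st,ce=cv2.connectedComponentsWithStats(mk)
for i in range(1,n):
    if 200<st[i][4]<5000:
        ct=cv2.findContours((l==i).astype(np.uint8),0,2)[0][0];M=cv2.moments(cv2.convexHull(ct));cc=(M['m10']/M['m00'],M['m01']/M['m00'])
        print(st[i],cc,plane("wrist",cc,14,W).round(1))
# bore visible through
g=((im.max(2)>=50)).astype(np.uint8)
n,l,st,ce=cv2.connectedComponentsWithStats(g)
for i in range(1,n):
    if 100<st[i][4]<2000: print('bore',st[i],ce[i],plane("wrist",ce[i],14,W).round(1))
```

```text
[403.53868349 255.58924671  44.69185451]
[ 228  173   59   62 2298] (256.7962863774326, 203.88888888888886) [[406.5 257.3  14. ]]
[429 208  51  45 762] (449.9284009546539, 227.02651816494296) [[569.7 236.2  14. ]]
bore [241 191  32  23 542] [257.03690037 202.00922509] [[406.7 259.   14. ]]
bore [  85  337   54   47 1648] [115.41686893 364.52669903] [[264.1  85.3  14. ]]
bore [ 366  337   54   47 1637] [388.8313989  364.53390348] [[540.5  84.5  14. ]]
```

move_arm(motion=[{"linear": [-0.001,0.02,0.001],"rot": [0,0,0],"gripper": 0.85},{"linear": [-0.001,0.036,0.001],"rot": [0,0,0],"gripper": 0.85},{"linear": [-0.001,0.042,0.001],"rot": [0,0,0],"gripper": 0.85},{"linear": [-0.001,0.042,0.001],"rot": [0,0,0],"gripper": 0.85},{"linear": [-0.001,0.042,0.001],"rot": [0,0,0],"gripper": 0.6},{"linear": [-0.001,0.042,0.001],"rot": [0,0,0],"gripper": 0.3},{"linear": [-0.001,0.042,0.001],"rot": [0,0,0],"gripper": 0.3},{"linear": [-0.001,0.042,0.001],"rot": [0,0,0],"gripper": 0.3},{"linear": [-0.001,0.042,0.001],"rot": [0,0,0],"gripper": 0.3},{"linear": [-0.001,0.042,0.001],"rot": [0,0,0],"gripper": 0.3}])

```text
time_s: 2.6
position: [403.7, 257.1, 2.4]
eef_rot: [-1.57, 0.0, -1.571]
wrist_force: [0.6, -0.1, 0.7]
grip_width: 25.7
```

Run:
```python
from h import *
im=vision.snapshot("wrist");cv2.imwrite("pics/w3.png",im)
s=vision.snapshot("side")
a=cv2.resize(im,(640,480));b=crop(s,240,250,360,370,4)
cv2.imwrite("pics/w3b.png",a);cv2.imwrite("pics/s3.png",b);print(readout.sense())
```

```text
{'time_s': 2.7, 'qpos': array([ 4.20404995e-01,  1.72547924e-01,  2.07778375e+00, -1.41762408e-06,
        8.91132314e-01,  4.20305438e-01]), 'dq': array([ 0.00055172,  0.00323214,  0.00240583,  0.00056668, -0.00139673,
       -0.00045069]), 'joint_torque': array([-4.80338058e-03, -3.04493272e+01, -2.30367655e+01, -2.55485074e-04,
       -2.54755178e-03,  2.36384714e-06]), 'position': array([403.52507757, 257.07558479,   2.21367541]), 'eef_rot': array([-1.57067841e+00,  5.14950498e-05, -1.57069588e+00]), 'wrist_force': array([-0.09618235, -0.13487814, -0.41854996]), 'wrist_torque': array([-0.01365588,  0.00077991,  0.01874909]), 'grip_width': 25.569152728792552}
```

View pics/w3b.png

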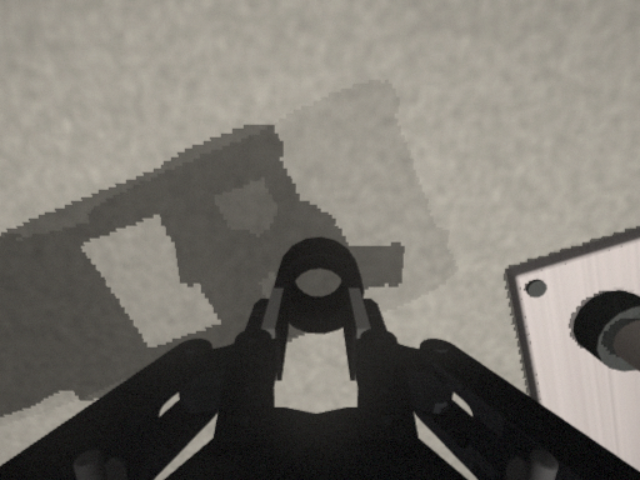

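View pics/s3.png

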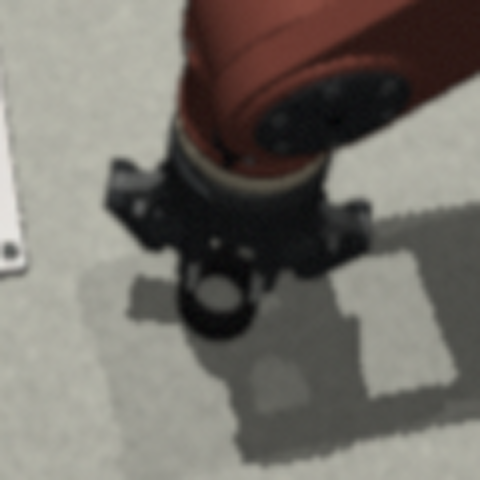

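Run:
```python
from h import *
W=cam("wrist");P=readout.sense()['position']
for dx in(-13,13):
  for dy in (-11,11):
    for z in (2,12,25,35,50): print(dx,dy,z,(proj("wrist",[P[0]+dx,P[1]+dy,z],W)*1.25).round(0))
im=cv2.imread("pics/w3.png")
cv2.imwrite("pics/w3c.png",crop(im,190,170,310,300,5))
g=((im.max(2)>=50)).astype(np.uint8)
n,l,st,ce=cv2.connectedComponentsWithStats(g)
for i in range(1,n):
    if 100<st[i][4]<2000: print('bore',st[i],ce[i],plane("wrist",ce[i],14,W).round(1))
```

```text
-13 -11 2 [[294. 293.]]
-13 -11 12 [[293. 301.]]
-13 -11 25 [[292. 313.]]
-13 -11 35 [[290. 323.]]
-13 -11 50 [[288. 341.]]
-13 11 2 [[294. 258.]]
-13 11 12 [[293. 264.]]
-13 11 25 [[291. 274.]]
-13 11 35 [[289. 282.]]
-13 11 50 [[287. 297.]]
13 -11 2 [[339. 293.]]
13 -11 12 [[340. 301.]]
13 -11 25 [[342. 313.]]
13 -11 35 [[344. 323.]]
13 -11 50 [[346. 341.]]
13 11 2 [[340. 258.]]
13 11 12 [[341. 264.]]
13 11 25 [[343. 274.]]
13 11 35 [[345. 282.]]
13 11 50 [[348. 297.]]
bore [236 214  37  24 624] [254.39423077 225.31730769] [[404.2 258.8  14. ]]
bore [127 313  17  21 132] [135.14393939 322.75757576] [[313.5 178.2  14. ]]
bore [361 313  18  20 134] [369.07462687 322.41791045] [[491.5 178.3  14. ]]
bore [330 329  53  55 643] [352.40746501 358.41990669] [[482.7 142.8  14. ]]
bore [123 330  51  54 623] [151.66613162 358.95666132] [[322.1 142.5  14. ]]
bore [427 371  19  13 189] [435.95238095 377.93650794] [[553.7 121.9  14. ]]
```

View pics/w3c.png

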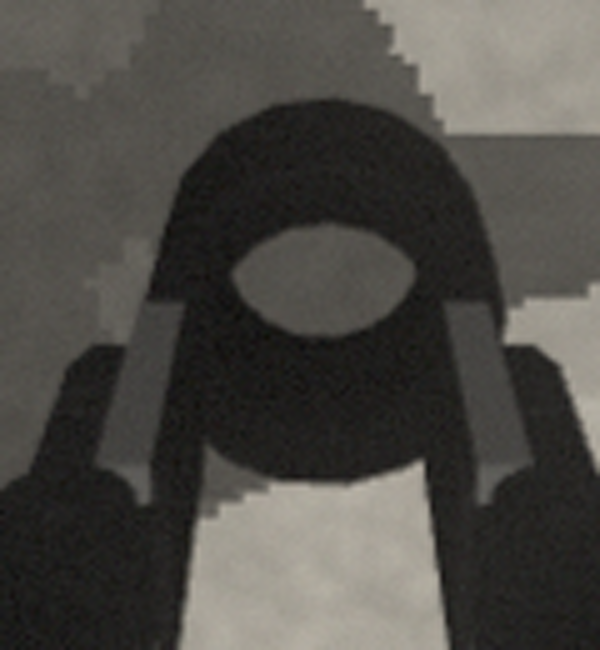

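Run:
```python
from h import *
s=vision.snapshot("side");cv2.imwrite("pics/s4.png",s)
a=crop(s,270,290,325,345,11);cv2.imwrite("pics/s4b.png",a)
S=cam("side");print(-S[1].T@S[2])
for P in ((403.5,257,2),(403.5,257,40),(403.5,257,60),(415,268,40),(391,268,40)): print(P,(proj("side",P,S)-[270,290])*11+5)
```

```text
[422.8292188  577.19029837 848.35047487]
(403.5, 257, 2) [[273.69305872 397.01595969]]
(403.5, 257, 40) [[287.31500131 326.16244168]]
(403.5, 257, 60) [[294.88363038 286.79478226]]
(415, 268, 40) [[221.49953886 370.06571915]]
(391, 268, 40) [[344.48777462 392.64283116]]
```

View pics/s4b.png

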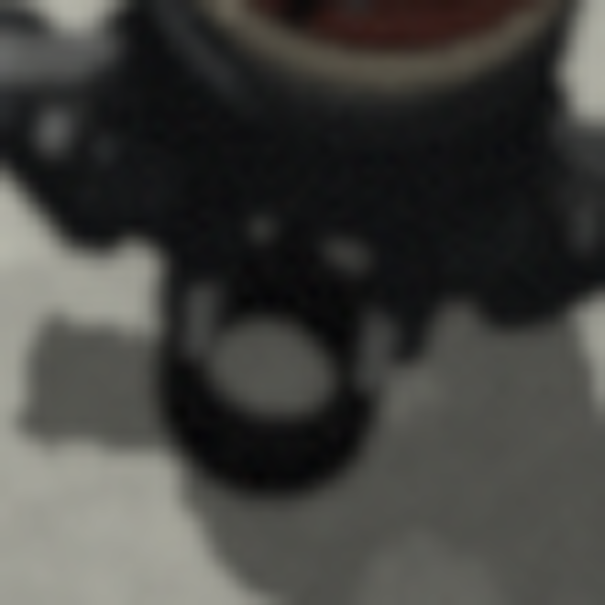

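move_arm(motion=[{"linear": [0,0,0.001],"rot": [0,0,0],"gripper": 0.85},{"linear": [0,0,0.001],"rot": [0,0,0],"gripper": 0.85},{"linear": [0,0,0.001],"rot": [0,0,0],"gripper": 0.85},{"linear": [0,0,0.001],"rot": [0,0,0],"gripper": 0.85},{"linear": [0,0,0.001],"rot": [0,0,0],"gripper": 0.85},{"linear": [0,0.005,0.001],"rot": [0,0,0],"gripper": 0.85},{"linear": [0,0.01,0.001],"rot": [0,0,0],"gripper": 0.85},{"linear": [0,0.015,0.001],"rot": [0,0,0],"gripper": 0.85},{"linear": [0,0.02,0.001],"rot": [0,0,0],"gripper": 0.85}])

```text
time_s: 3.5
position: [404.1, 256.9, -18.7]
eef_rot: [-1.571, -0.0, -1.571]
wrist_force: [-0.2, -0.2, -0.4]
grip_width: 72.3
```

Run:
```python
from h import *
W=cam("wrist");P=readout.sense()['position'];print(P,readout.sense()['wrist_force'],readout.sense()['grip_width'])
im=vision.snapshot("wrist");cv2.imwrite("pics/w5.png",im)
cv2.imwrite("pics/w5b.png",crop(im,150,150,350,300,4))
s=vision.snapshot("side");cv2.imwrite("pics/s5b.png",crop(s,250,280,330,340,10))
```

```text
[404.1459538  256.85633247 -18.71064464] [-0.21769826 -0.24832235 -0.37742827] 72.3355915592857
```

View pics/w5b.png

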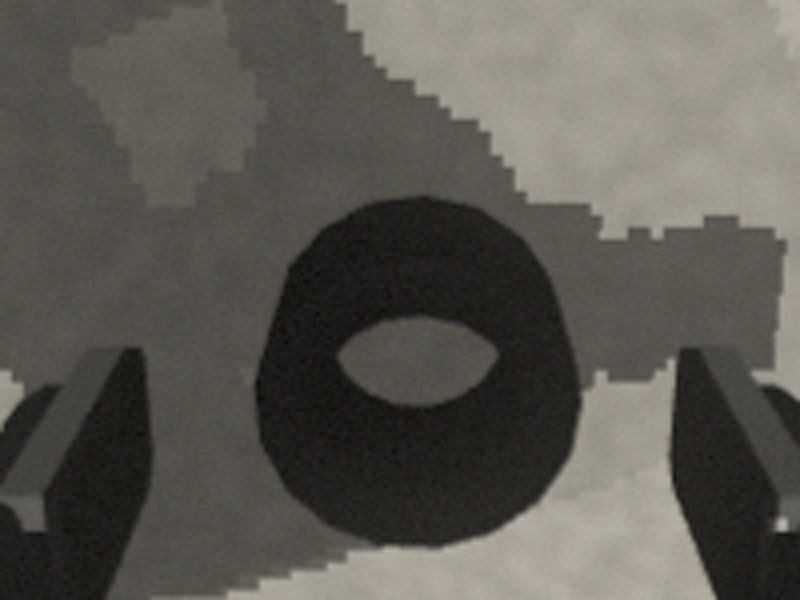

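View pics/s5b.png

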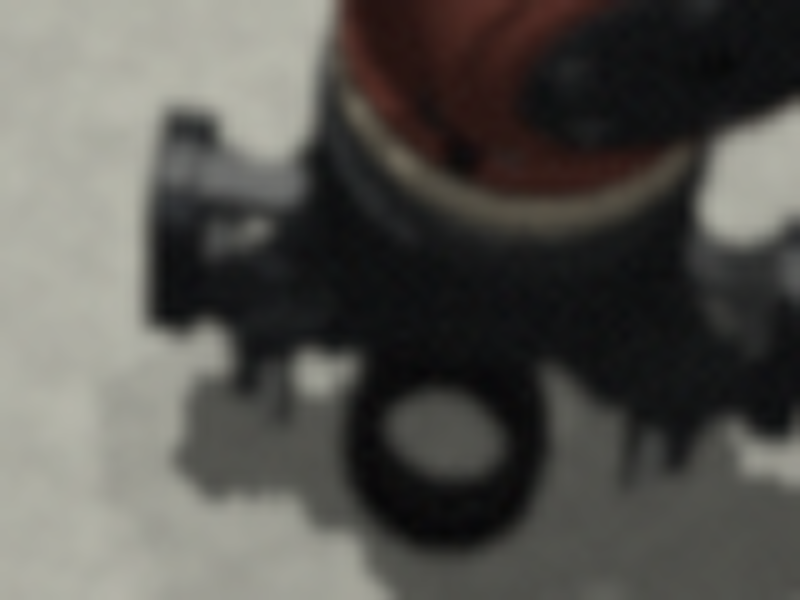

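move_arm(motion=[{"linear": [0,0.004,0.001],"rot": [0,0,0],"gripper": 0.85},{"linear": [0,0.008,0.001],"rot": [0,0,0],"gripper": 0.85},{"linear": [0,0.012,0.001],"rot": [0,0,0],"gripper": 0.85},{"linear": [0,0.012,0.001],"rot": [0,0,0],"gripper": 0.85},{"linear": [0,0.012,0.001],"rot": [0,0,0],"gripper": 0.3},{"linear": [0,0.012,0.001],"rot": [0,0,0],"gripper": 0.3},{"linear": [0,0.012,0.001],"rot": [0,0,0],"gripper": 0.3},{"linear": [0,0.012,0.001],"rot": [0,0,0],"gripper": 0.3},{"linear": [0,0.012,0.001],"rot": [0,0,0],"gripper": 0.3},{"linear": [0,0.012,0.001],"rot": [0,0,0],"gripper": 0.3}])

```text
time_s: 4.43
position: [406.2, 257.3, -29.4]
eef_rot: [-1.57, 0.001, -1.571]
wrist_force: [-0.4, 0.7, 3.3]
grip_width: 43.4
```

Run:
```python
from h import *
print(readout.sense())
im=vision.snapshot("wrist");cv2.imwrite("pics/w6b.png",crop(im,150,150,350,300,4))
```

```text
{'time_s': 4.4333, 'qpos': array([4.18622412e-01, 2.38645871e-01, 2.07837502e+00, 1.65279615e-05,
       8.23184315e-01, 4.18582316e-01]), 'dq': array([-0.00109481,  0.00243432, -0.00203832, -0.00056893,  0.00047151,
        0.00074201]), 'joint_torque': array([ 1.52921275e-02, -3.01677096e+01, -2.01600802e+01, -1.24768593e-02,
        4.03205550e-02, -8.80271250e-05]), 'position': array([406.18877272, 257.34233584, -29.37067536]), 'eef_rot': array([-1.56953360e+00,  5.75037517e-04, -1.57076710e+00]), 'wrist_force': array([-0.36467529,  0.72357903,  3.301181  ]), 'wrist_torque': array([-0.04597909,  0.03759119,  0.02520492]), 'grip_width': 43.43296529997605}
```

View pics/w6b.png

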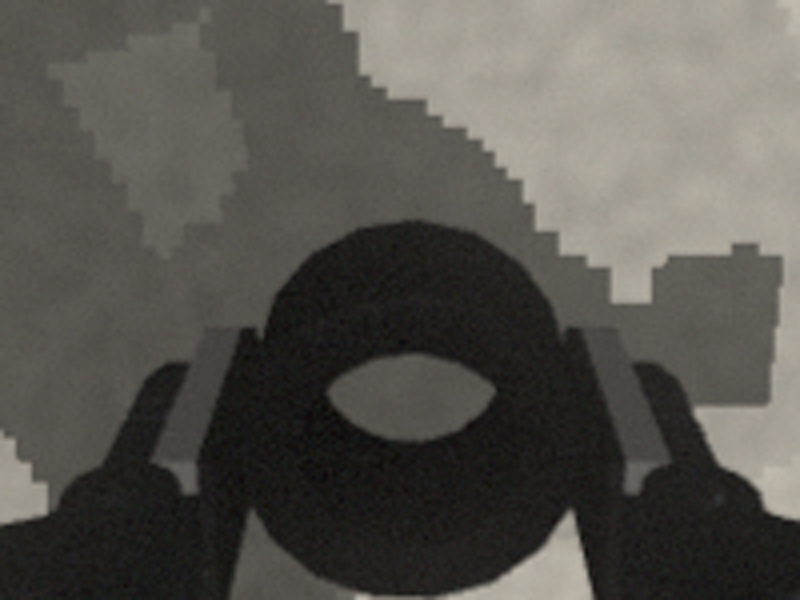

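move_arm(motion=[{"linear": [0,-0.01,0],"rot": [0,0,0],"gripper": 0.3},{"linear": [0,-0.03,0],"rot": [0,0,0],"gripper": 0.3},{"linear": [0,-0.06,0],"rot": [0,0,0],"gripper": 0.3},{"linear": [0,-0.09,0],"rot": [0,0,0],"gripper": 0.3},{"linear": [0,-0.12,0.02],"rot": [0,0,0],"gripper": 0.3},{"linear": [0.005,-0.14,0.05],"rot": [0,0,0],"gripper": 0.3},{"linear": [0.01,-0.14,0.08],"rot": [0,0,0],"gripper": 0.3},{"linear": [0.01,-0.14,0.1],"rot": [0,0,0],"gripper": 0.3},{"linear": [0.01,-0.14,0.1],"rot": [0,0,0],"gripper": 0.3},{"linear": [0.01,-0.14,0.1],"rot": [0,0,0],"gripper": 0.3},{"linear": [0.01,-0.14,0.1],"rot": [0,0,0],"gripper": 0.3}])

```text
time_s: 5.4
position: [503.8, 246.7, 109.3]
eef_rot: [-1.574, -0.001, -1.571]
wrist_force: [-1.0, 0.3, -0.6]
grip_width: 43.2
```

Run:
```python
from h import *
r=readout.sense();print(r['position'],r['eef_rot'],r['wrist_force'],r['grip_width'])
im=vision.snapshot("wrist");cv2.imwrite("pics/w7.png",im);cv2.imwrite("pics/w7b.png",cv2.resize(im,(800,600)))
s=vision.snapshot("side");cv2.imwrite("pics/s7.png",s);cv2.imwrite("pics/s7b.png",crop(s,190,220,350,340,5))
```

```text
[503.80044658 246.69058392 109.29639956] [-1.57369563e+00 -6.92804331e-04 -1.57083230e+00] [-1.04327635  0.32788893 -0.61117762] 43.24243105642687
```

View pics/w7b.png

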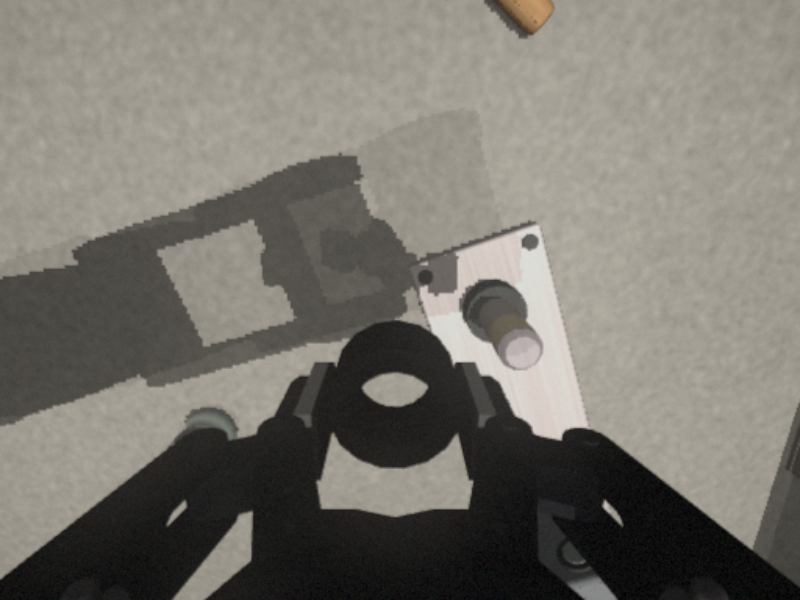

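View pics/s7b.png

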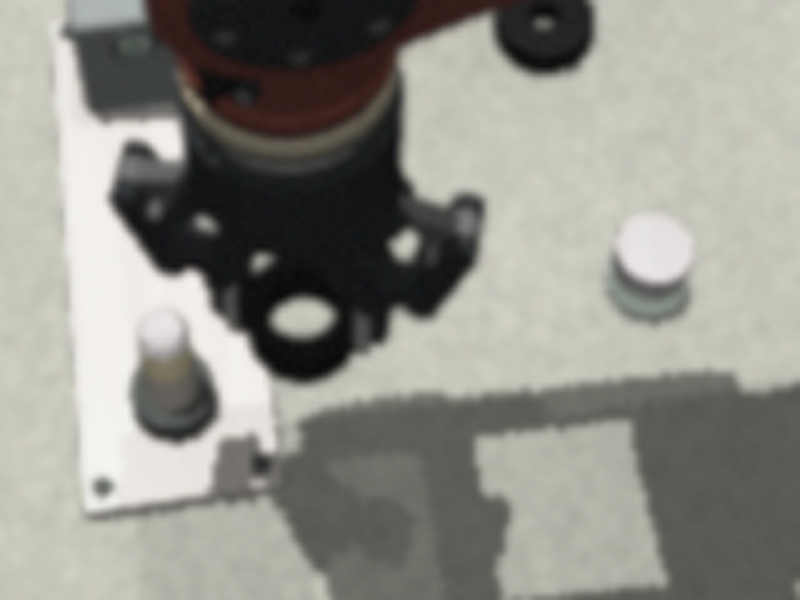

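Run:
```python
from h import *
W=cam("wrist");S=cam("side");P=readout.sense()['position'];print(P)
for dy in(-2,0,2): print(proj("wrist",P+[0,dy,43.4],W),(proj("side",P+[0,dy,43.4],S)-[190,220])*5+2)
w=cv2.imread("pics/w7.png");s=cv2.imread("pics/s7.png")
cv2.imwrite("pics/w7c.png",crop(w,200,130,360,310,4)[:, :])
cv2.imwrite("pics/w7d.png",crop(w,280,160,370,250,7))
cv2.imwrite("pics/s7d.png",crop(s,210,275,260,325,12))
```

```text
[503.56295566 246.89095204 109.25024442]
[[253.50033502 254.6741384 ]] [[303.00169915 314.87109693]]
[[253.50386294 251.53108464]] [[302.00200173 319.46165075]]
[[253.50741852 248.36339198]] [[300.99900784 324.0673418 ]]
```

View pics/w7d.png

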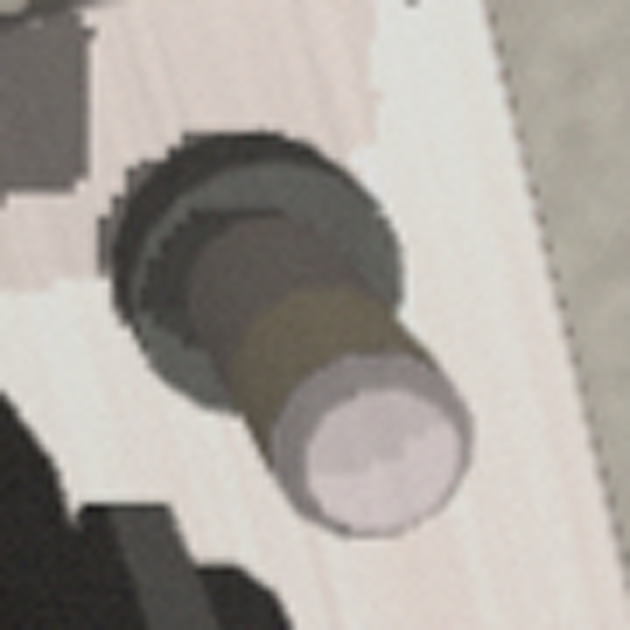

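View pics/s7d.png

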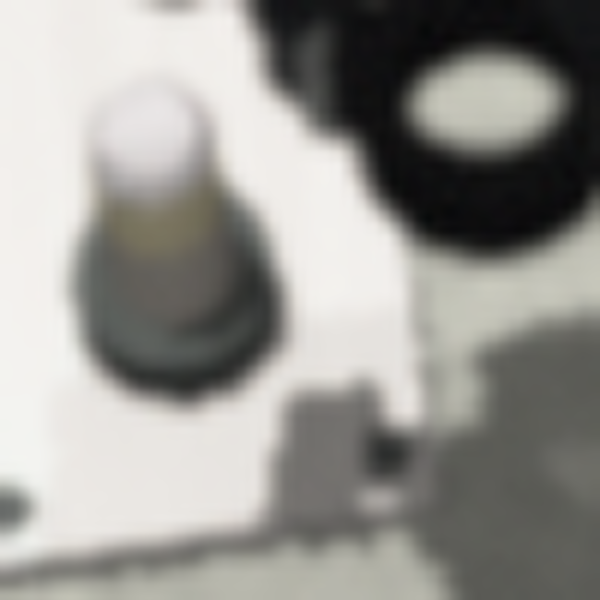

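Run:
```python
from h import *
W=cam("wrist");S=cam("side")
print(readout.sense()['position'])
print("cap wrist",plane("wrist",(334.6,225.3),88,W),"shoulder",plane("wrist",(317.7,200.3),30,W))
print("cap side",plane("side",(222.5,285),88,S)); print("tri",tri([(W,(334.6,225.3)),(S,(222.5,285))]))
```

```text
[503.56295566 246.89095204 109.25024442]
cap wrist [[568.94613911 233.77471485  88.        ]] shoulder [[568.47267388 234.94319318  30.        ]]
cap side [[568.5556121  230.51300774  88.        ]]
tri [567.29894568 234.75860035  93.75494151]
```

move_arm(motion=[{"linear": [0.0155,0.0,0.03],"rot": [0,0,0],"gripper": 0.3},{"linear": [0.0155,0.0,0.0655],"rot": [0,0,0],"gripper": 0.3},{"linear": [0.0155,0.02,0.0655],"rot": [0,0,0],"gripper": 0.3},{"linear": [0.0155,0.03,0.0655],"rot": [0,0,0],"gripper": 0.3},{"linear": [0.0155,0.03,0.0655],"rot": [0,0,0],"gripper": 0.3},{"linear": [0.0155,0.03,0.0655],"rot": [0,0,0],"gripper": 0.3},{"linear": [0.0155,0.03,0.0655],"rot": [0,0,0],"gripper": 0.3},{"linear": [0.0155,0.03,0.0655],"rot": [0,0,0],"gripper": 0.3},{"linear": [0.0155,0.03,0.0655],"rot": [0,0,0],"gripper": 0.3}])

```text
time_s: 6.25
position: [571.1, 232.0, 81.1]
eef_rot: [-1.569, 0.0, -1.57]
wrist_force: [-0.2, 0.2, 0.1]
grip_width: 43.3
```

Run:
```python
from h import *
r=readout.sense();print(r['position'],r['eef_rot'],r['wrist_force'],r['grip_width'])
im=vision.snapshot("wrist");cv2.imwrite("pics/w8.png",im);cv2.imwrite("pics/w8b.png",crop(im,180,150,340,290,5))
s=vision.snapshot("side");cv2.imwrite("pics/s8.png",s);cv2.imwrite("pics/s8b.png",crop(s,195,260,265,330,8))
s=vision.snapshot("scene");cv2.imwrite("pics/c8.png",s);cv2.imwrite("pics/c8b.png",crop(s,290,100,370,170,8))
```

```text
[571.07641396 231.95935985  81.1322359 ] [-1.56941542e+00  3.97304304e-04 -1.57019616e+00] [-0.16032269  0.18735541  0.08086946] 43.33373378553498
```

View pics/w8b.png

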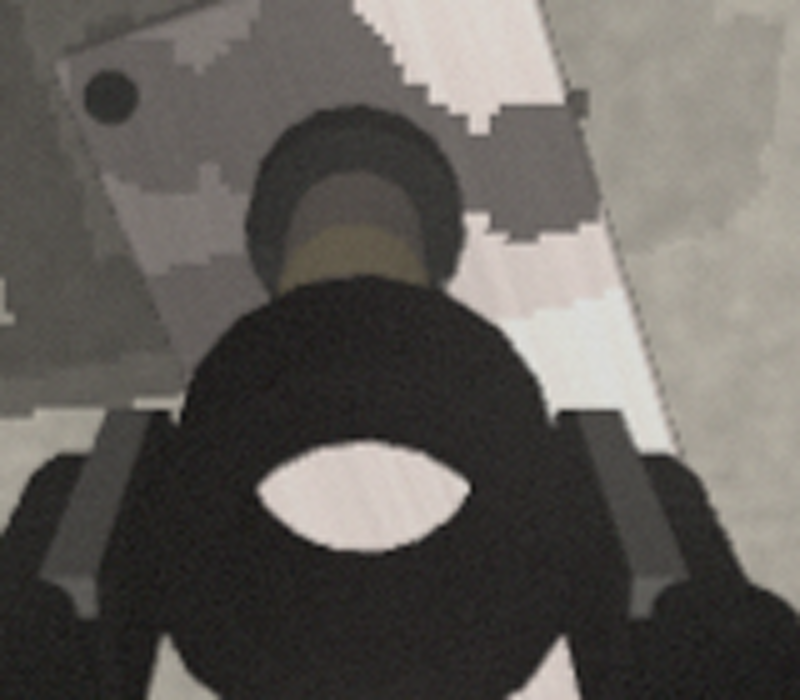

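View pics/s8b.png

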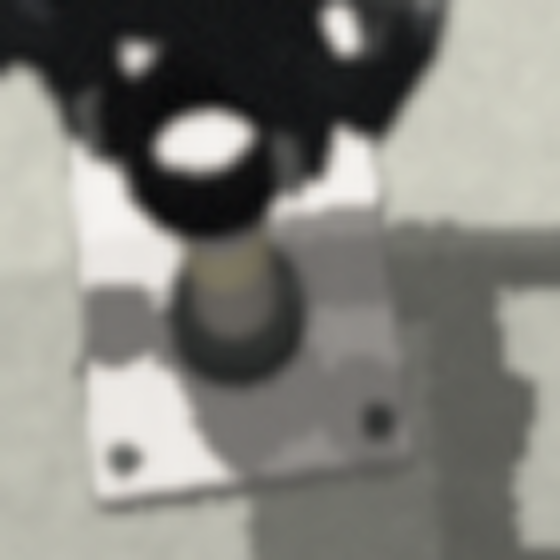

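View pics/c8b.png

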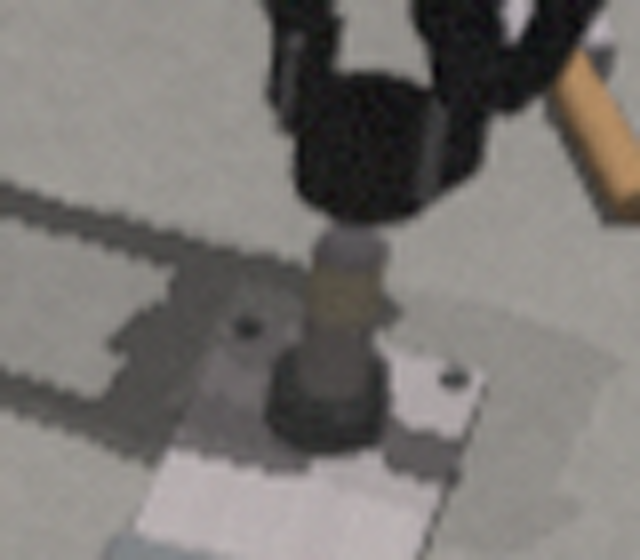

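Run:
```python
from h import *
W=cam("wrist");S=cam("side");C=cam("scene");r=readout.sense();P=r['position'];print(P,r['eef_rot'])
def cyl(rad,z0,z1,c):
    a=np.linspace(0,2*np.pi,60);return np.array([[c[0]+rad*np.cos(t),c[1]+rad*np.sin(t),z] for z in (z0,z1) for t in a])
def bb(n,c,pts,o,f):
    q=(proj(n,pts,c)-o+.5)*f-.5; return q.min(0).round(0),q.max(0).round(0)
V=(("wrist",W,(180,150),5),("side",S,(195,260),8),("scene",C,(290,100),8))
for n,c,o,f in V:
    print(n,"collar",bb(n,c,cyl(23,P[2]+29.4,P[2]+57.4,P),o,f))
    print(n,"bore top",bb(n,c,cyl(14,P[2]+57.4,P[2]+57.4,P),o,f))
    for L in ((570,231),(570,228),(567,231)):
        print(n,L,"shoulder",bb(n,c,cyl(20,12,30,L),o,f),"post low",bb(n,c,cyl(12,30,54,L),o,f),"cap",bb(n,c,cyl(12,86,86,L),o,f))
```

```text
[571.24131722 231.7655276   80.85833395] [-1.56970251e+00  3.03356244e-04 -1.57053210e+00]
wrist collar (array([148., 275.]), array([595., 765.]))
wrist bore top (array([236., 456.]), array([508., 694.]))
wrist (570, 231) shoulder (array([249., 115.]), array([472., 350.])) post low (array([286., 182.]), array([434., 362.])) cap (array([274., 295.]), array([446., 453.]))
wrist (570, 228) shoulder (array([249., 130.]), array([472., 365.])) post low (array([287., 198.]), array([434., 379.])) cap (array([275., 316.]), array([446., 472.]))
wrist (567, 231) shoulder (array([232., 115.]), array([455., 350.])) post low (array([268., 182.]), array([416., 362.])) cap (array([253., 295.]), array([425., 453.]))
side collar (array([107.,  38.]), array([293., 250.]))
side bore top (array([143.,  69.]), array([252., 169.]))
side (570, 231) shoulder (array([163., 230.]), array([308., 389.])) post low (array([184., 219.]), array([276., 336.])) cap (array([174., 167.]), array([263., 249.]))
side (570, 228) shoulder (array([166., 221.]), array([310., 379.])) post low (array([187., 209.]), array([278., 326.])) cap (array([177., 157.]), array([266., 239.]))
side (567, 231) shoulder (array([173., 232.]), array([318., 391.])) post low (array([195., 221.]), array([286., 338.])) cap (array([185., 169.]), array([274., 251.]))
scene collar (array([291.,  61.]), array([452., 225.]))
scene bore top (array([331.,  78.]), array([423., 133.]))
scene (570, 231) shoulder (array([263., 336.]), array([391., 457.])) post low (array([293., 295.]), array([376., 399.])) cap (array([313., 216.]), array([389., 264.]))
scene (570, 228) shoulder (array([258., 340.]), array([386., 462.])) post low (array([288., 299.]), array([371., 404.])) cap (array([308., 221.]), array([384., 268.]))
scene (567, 231) shoulder (array([255., 332.]), array([384., 453.])) post low (array([286., 291.]), array([368., 395.])) cap (array([305., 212.]), array([381., 260.]))
```

move_arm(motion=[{"linear": [0,0.01,-0.001],"rot": [0,0,0],"gripper": 0.3},{"linear": [0,0.018,-0.001],"rot": [0,0,0],"gripper": 0.3},{"linear": [0,0.018,-0.001],"rot": [0,0,0],"gripper": 0.3},{"linear": [0,0.018,-0.001],"rot": [0,0,0],"gripper": 0.3},{"linear": [0,0.018,-0.001],"rot": [0,0,0],"gripper": 0.3}])

```text
time_s: 6.82
position: [569.6, 231.4, 61.5]
eef_rot: [-1.572, -0.0, -1.571]
wrist_force: [-0.6, 0.1, -0.6]
grip_width: 43.6
```

Run:
```python
from h import *
r=readout.sense();print(r['position'],r['eef_rot'],r['wrist_force'],r['grip_width'])
im=vision.snapshot("wrist");cv2.imwrite("pics/w9.png",im);cv2.imwrite("pics/w9b.png",crop(im,190,150,320,280,6))
s=vision.snapshot("scene");cv2.imwrite("pics/c9.png",s);cv2.imwrite("pics/c9b.png",crop(s,310,100,360,170,10))
```

```text
[569.63178327 231.38552977  61.47359389] [-1.57186454e+00 -2.79284035e-04 -1.57084553e+00] [-0.60210911  0.12277698 -0.6140317 ] 43.63836036714489
```

View pics/w9b.png

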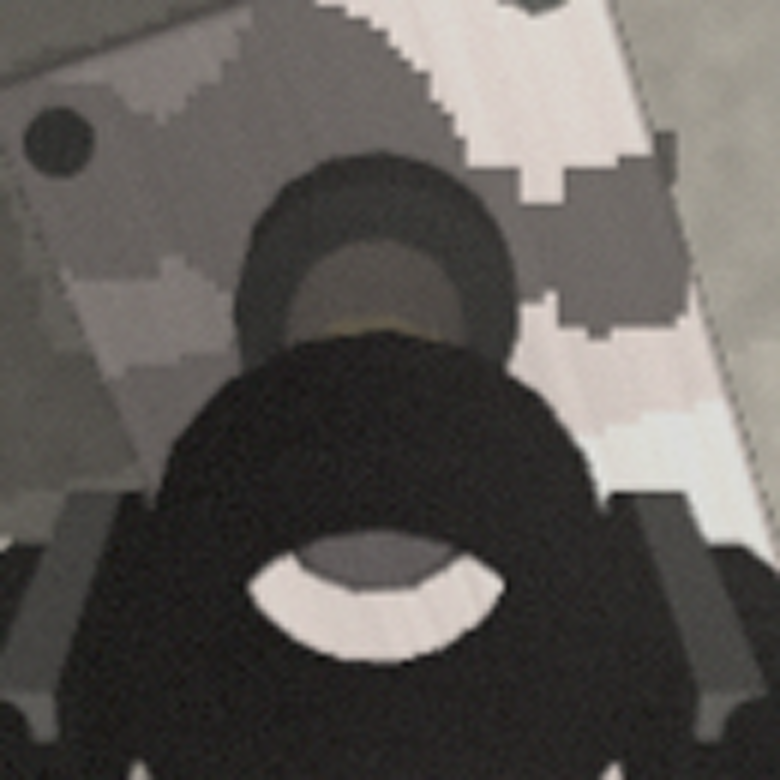

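View pics/c9b.png

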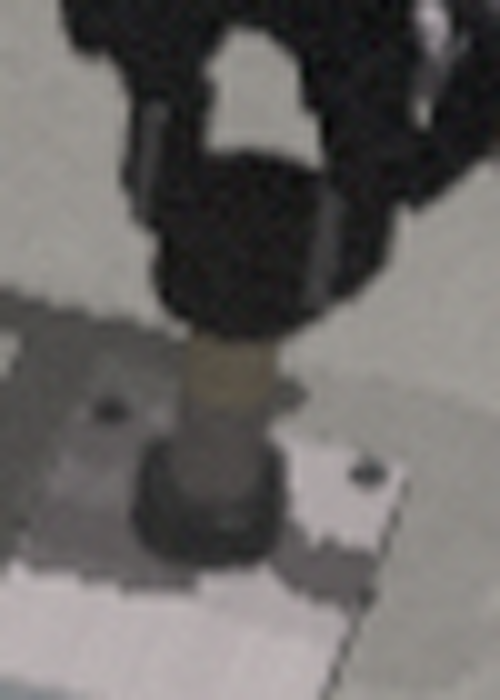

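Run:
```python
from h import *
W=cam("wrist");r=readout.sense();P=r['position'];print(P,r['eef_rot'])
q=lambda p:((proj("wrist",p,W)-[190,150]+.5)*6-.5).round(0)
for zo in (28.4,29.4,30.4):print("bottom rim -y",zo,q(P+[0,-14,zo]))
print("top rim +y",q(P+[0,14,57.4]),"collar +y bottom",q(P+[0,23,29.4]),"collar +y top",q(P+[0,23,57.4]))
for y in (231,233,235):
  for rr,z in((12,86),(10,88),(12,84)): print(y,rr,z,q([569.6,y-rr,z]))
  print("shoulder +y",q([569.6,y+20,30]), q([569.6,y+20,12]),"post +y base",q([569.6,y+12,30]))
im=cv2.imread("pics/w9.png");cv2.imwrite("pics/w9c.png",crop(im,225,230,285,265,12))
```

```text
[570.25542872 231.54822649  62.20983009] [-1.57050682e+00  1.08320793e-04 -1.57090109e+00]
bottom rim -y 28.4 [[384. 658.]]
bottom rim -y 29.4 [[384. 663.]]
bottom rim -y 30.4 [[384. 668.]]
top rim +y [[386. 547.]] collar +y bottom [[384. 330.]] collar +y top [[386. 448.]]
231 12 86 [[377. 623.]]
231 10 88 [[377. 616.]]
231 12 84 [[377. 613.]]
shoulder +y [[377. 198.]] [[376. 165.]] post +y base [[377. 255.]]
233 12 86 [[377. 606.]]
233 10 88 [[377. 599.]]
233 12 84 [[377. 597.]]
shoulder +y [[377. 184.]] [[376. 152.]] post +y base [[377. 241.]]
235 12 86 [[377. 590.]]
235 10 88 [[377. 582.]]
235 12 84 [[377. 581.]]
shoulder +y [[377. 170.]] [[376. 139.]] post +y base [[377. 227.]]
```

View pics/w9c.png

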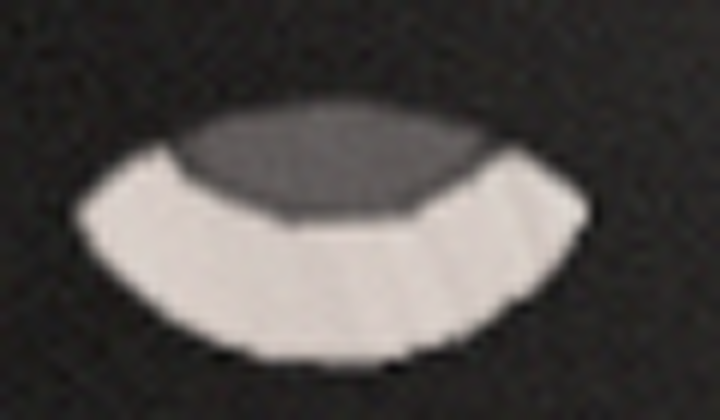

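move_arm(motion=[{"linear": [-0.002,0,-0.0005],"rot": [0,0,0],"gripper": 0.3},{"linear": [-0.002,0,-0.0005],"rot": [0,0,0],"gripper": 0.3},{"linear": [-0.002,0,-0.0005],"rot": [0,0,0],"gripper": 0.3},{"linear": [-0.002,0,-0.0005],"rot": [0,0,0],"gripper": 0.3},{"linear": [-0.002,0,-0.0005],"rot": [0,0,0],"gripper": 0.3}])

```text
time_s: 7.33
position: [569.6, 233.6, 62.2]
eef_rot: [-1.571, 0.0, -1.571]
wrist_force: [-0.2, 0.1, -0.5]
grip_width: 43.6
```

Run:
```python
from h import *
r=readout.sense();P=r['position'];W=cam("wrist");print(r['position'],r['eef_rot'],r['wrist_force'],r['grip_width'])
im=vision.snapshot("wrist");cv2.imwrite("pics/w10.png",im);cv2.imwrite("pics/w10b.png",crop(im,190,150,320,280,6))
q=lambda p:((proj("wrist",p,W)-[190,150]+.5)*6-.5).round(0)
print(q(P+[0,-14,29.4]),q(P+[0,-12,25]),q(P+[0,-10,27]))
```

```text
[569.60147763 233.55615888  62.2475613 ] [-1.57053713e+00  4.15941134e-05 -1.57071518e+00] [-0.21254363  0.12087054 -0.45782718] 43.61086164409033
[[384. 663.]] [[384. 624.]] [[384. 617.]]
```

View pics/w10b.png

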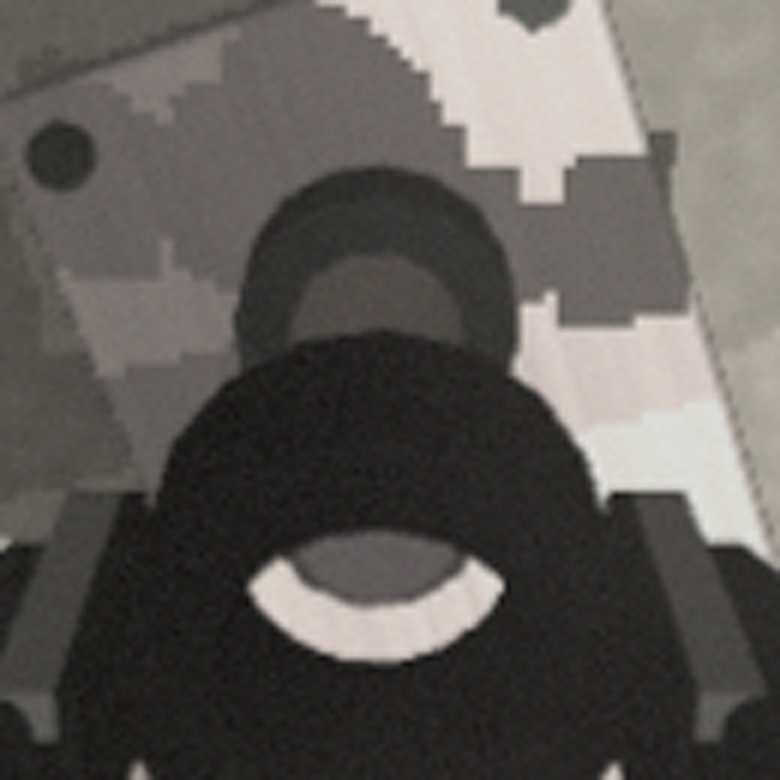

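move_arm(motion=[{"linear": [-0.001,0,0.0003],"rot": [0,0,0],"gripper": 0.3},{"linear": [-0.001,0.003,0.0003],"rot": [0,0,0],"gripper": 0.3},{"linear": [-0.001,0.005,0.0003],"rot": [0,0,0],"gripper": 0.3},{"linear": [-0.001,0.007,0.0003],"rot": [0,0,0],"gripper": 0.3},{"linear": [-0.001,0.009,0.0003],"rot": [0,0,0],"gripper": 0.3},{"linear": [-0.001,0.009,0.0003],"rot": [0,0,0],"gripper": 0.3}])

```text
time_s: 7.88
position: [569.2, 234.3, 52.3]
eef_rot: [-1.572, -0.0, -1.571]
wrist_force: [0.4, -0.4, -1.0]
grip_width: 43.2
```

Run:
```python
from h import *
r=readout.sense();P=r['position'];W=cam("wrist");print(r['position'],r['eef_rot'],r['wrist_force'],r['wrist_torque'],r['grip_width'])
im=vision.snapshot("wrist");cv2.imwrite("pics/w11.png",im);cv2.imwrite("pics/w11b.png",crop(im,190,150,320,280,6))
```

```text
[569.20960219 234.33573389  52.2707321 ] [-1.57213356e+00 -3.58544762e-04 -1.57084611e+00] [ 0.37619121 -0.44420352 -0.96008488] [-0.01556911 -0.02642598 -0.00180408] 43.23973968956053
```

View pics/w11b.png

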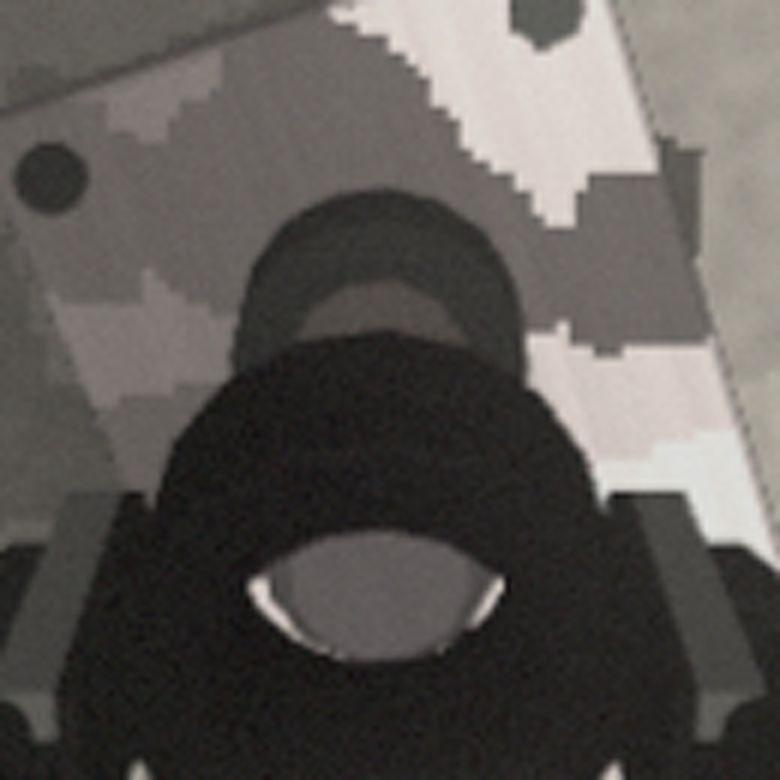

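move_arm(motion=[{"linear": [0,0.005,0.0005],"rot": [0,0,0],"gripper": 0.3},{"linear": [0,0.01,0.0005],"rot": [0,0,0],"gripper": 0.3},{"linear": [0,0.015,0.0005],"rot": [0,0,0],"gripper": 0.3},{"linear": [0,0.02,0.0005],"rot": [0,0,0],"gripper": 0.3},{"linear": [0,0.025,0.0005],"rot": [0,0,0],"gripper": 0.3},{"linear": [0,0.025,0.0005],"rot": [0,0,0],"gripper": 0.3}])

```text
time_s: 8.43
position: [569.0, 234.2, 26.3]
eef_rot: [-1.574, -0.001, -1.571]
wrist_force: [0.1, -0.5, -0.7]
grip_width: 43.8
```

Run:
```python
from h import *
r=readout.sense();print(r['position'],r['eef_rot'],r['wrist_force'],r['wrist_torque'],r['grip_width'])
im=vision.snapshot("wrist");cv2.imwrite("pics/w12b.png",crop(im,190,150,320,280,6))
```

```text
[569.02631625 234.18949495  26.28838348] [-1.57353694e+00 -6.93150829e-04 -1.57085813e+00] [ 0.07526161 -0.45948758 -0.72054976] [0.00228689 0.00723291 0.01887123] 43.84713645543655
```

View pics/w12b.png

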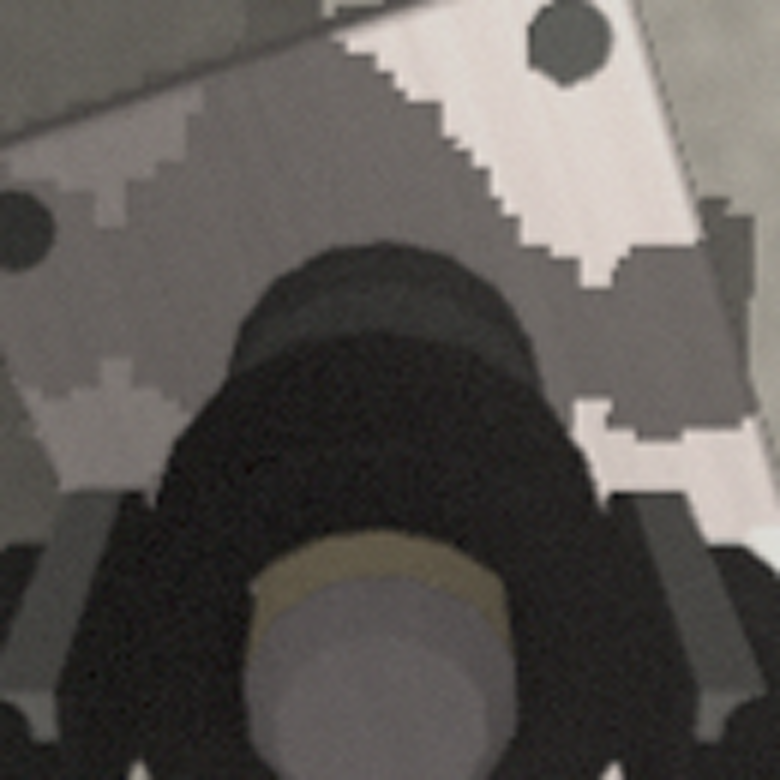

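move_arm(motion=[{"linear": [0,0.005,0.0005],"rot": [0,0,0],"gripper": 0.3},{"linear": [0,0.01,0.0005],"rot": [0,0,0],"gripper": 0.3},{"linear": [0,0.015,0.0005],"rot": [0,0,0],"gripper": 0.3},{"linear": [0,0.02,0.0005],"rot": [0,0,0],"gripper": 0.3},{"linear": [0,0.023,0.0005],"rot": [0,0,0],"gripper": 0.3},{"linear": [0,0.024,0.0005],"rot": [0,0,0],"gripper": 0.3},{"linear": [0,0.025,0.0005],"rot": [0,0,0],"gripper": 0.3}])

```text
time_s: 9.07
position: [570.6, 234.5, 2.7]
eef_rot: [-1.571, -0.0, -1.571]
wrist_force: [-0.6, -0.2, 0.1]
grip_width: 43.3
```

Run:
```python
from h import *
r=readout.sense();print(r['position'],r['eef_rot'],r['wrist_force'],r['wrist_torque'],r['grip_width'])
im=vision.snapshot("scene");cv2.imwrite("pics/c13b.png",crop(im,300,100,370,170,8))
```

```text
[570.64359201 234.49689047   2.70073827] [-1.57128096e+00 -9.49271649e-05 -1.57082243e+00] [-0.55463653 -0.18976615  0.12657213] [-0.08785045  0.12343732 -0.00108839] 43.28930631702998
```

View pics/c13b.png

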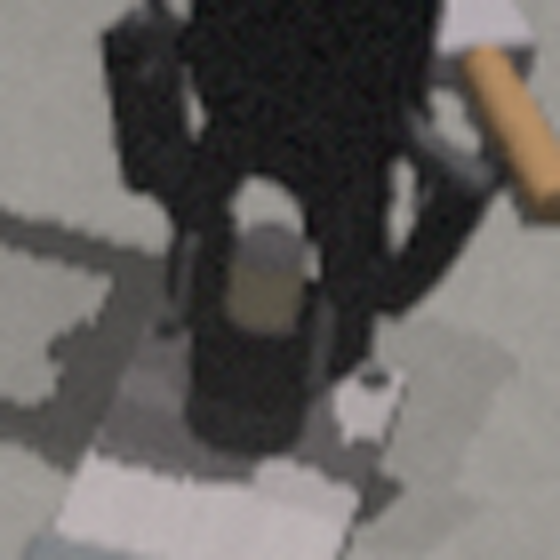

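Near the shoulder; continue down slowly until contact.

move_arm(motion=[{"linear": [0,0.001,0],"rot": [0,0,0],"gripper": 0.3},{"linear": [0,0.002,0],"rot": [0,0,0],"gripper": 0.3},{"linear": [0,0.003,0],"rot": [0,0,0],"gripper": 0.3},{"linear": [0,0.003,0],"rot": [0,0,0],"gripper": 0.3}])

```text
time_s: 9.45
position: [570.9, 234.4, 0.6]
eef_rot: [-1.571, -0.0, -1.571]
wrist_force: [-1.6, -1.6, 2.2]
grip_width: 43.3
```

move_arm(motion=[{"linear": [0,0,0],"rot": [0,0,0],"gripper": 0.85},{"linear": [0,0,0],"rot": [0,0,0],"gripper": 0.85},{"linear": [0,0,0],"rot": [0,0,0],"gripper": 0.85},{"linear": [0,0,0],"rot": [0,0,0],"gripper": 0.85},{"linear": [0,0,0],"rot": [0,0,0],"gripper": 0.85},{"linear": [0,-0.02,0],"rot": [0,0,0],"gripper": 0.85},{"linear": [0,-0.05,0],"rot": [0,0,0],"gripper": 0.85},{"linear": [0,-0.09,0],"rot": [0,0,0],"gripper": 0.85},{"linear": [0,-0.12,0],"rot": [0,0,0],"gripper": 0.85},{"linear": [0,-0.12,0],"rot": [0,0,0],"gripper": 0.85}])

```text
time_s: 10.28
position: [576.9, 236.4, 129.1]
eef_rot: [-1.556, 0.004, -1.571]
wrist_force: [1.1, 0.7, 1.8]
grip_width: 72.6
```

Run:
```python
from h import *
r=readout.sense();print(r['position'],r['eef_rot'],r['wrist_force'],r['grip_width'])
im=vision.snapshot("scene");a=crop(im,290,90,380,180,6)
im=vision.snapshot("wrist");b=crop(im,180,100,330,250,3.6)
cv2.imwrite("pics/c14.png",a);cv2.imwrite("pics/w14.png",b)
```

```text
[576.90379786 236.43528233 129.09370555] [-1.55584998  0.00437531 -1.57056154] [1.13648005 0.66480517 1.82434648] 72.58603989050425
```

View pics/c14.png

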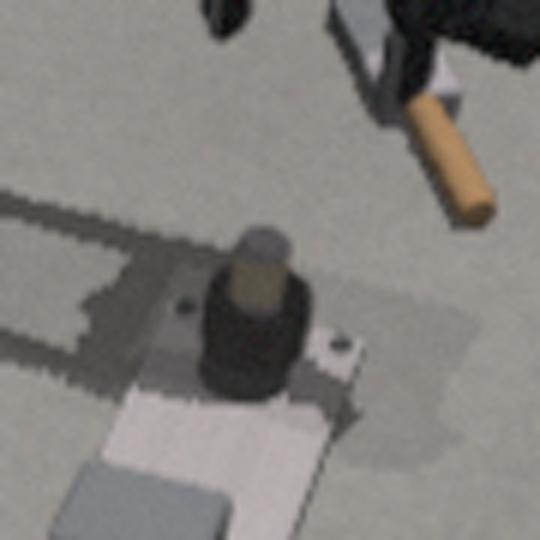

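View pics/w14.png

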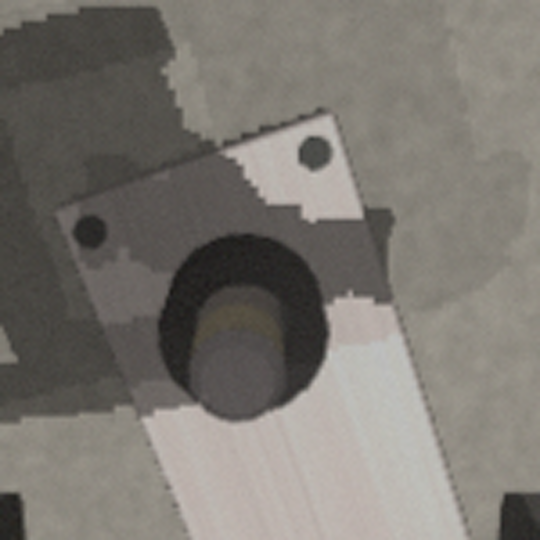

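move_arm(motion=[{"linear": [0.04,0,0],"rot": [0,-0.08,0],"gripper": 0.85},{"linear": [0.08,0,0],"rot": [0,-0.16,0],"gripper": 0.85},{"linear": [0.12,0,0],"rot": [0,-0.24,0],"gripper": 0.85},{"linear": [0.16,0,0],"rot": [0,-0.24,0],"gripper": 0.85},{"linear": [0.2,0,0],"rot": [0,-0.24,0],"gripper": 0.85},{"linear": [0.24,0,0],"rot": [0,-0.24,0],"gripper": 0.85},{"linear": [0.28,0,0],"rot": [0,-0.24,0],"gripper": 0.85},{"linear": [0.32,0,0],"rot": [0,-0.24,0],"gripper": 0.85},{"linear": [0.36,0,0],"rot": [0,-0.24,0],"gripper": 0.85},{"linear": [0.4,0,0],"rot": [0,-0.24,0],"gripper": 0.85},{"linear": [0.44,0,0],"rot": [0,-0.24,0],"gripper": 0.85},{"linear": [0.48,0,0],"rot": [0,-0.24,0],"gripper": 0.85}])

```text
time_s: 11.38
position: [568.7, -246.4, 117.2]
eef_rot: [-1.574, 0.003, -1.331]
wrist_force: [0.8, -0.0, 0.9]
grip_width: 72.4
```

Run:
```python
from h import *
r=readout.sense();print(r['position'],r['eef_rot'],r['wrist_force'],r['grip_width'])
im=vision.snapshot("wrist");cv2.imwrite("pics/w15.png",im);cv2.imwrite("pics/w15b.png",cv2.resize(im,(800,600)))
```

```text
[ 568.74084326 -246.43053122  117.24988349] [-1.57404112  0.00336109 -1.33105462] [ 0.76374416 -0.01952767  0.89727004] 72.41195705185706
```

View pics/w15b.png

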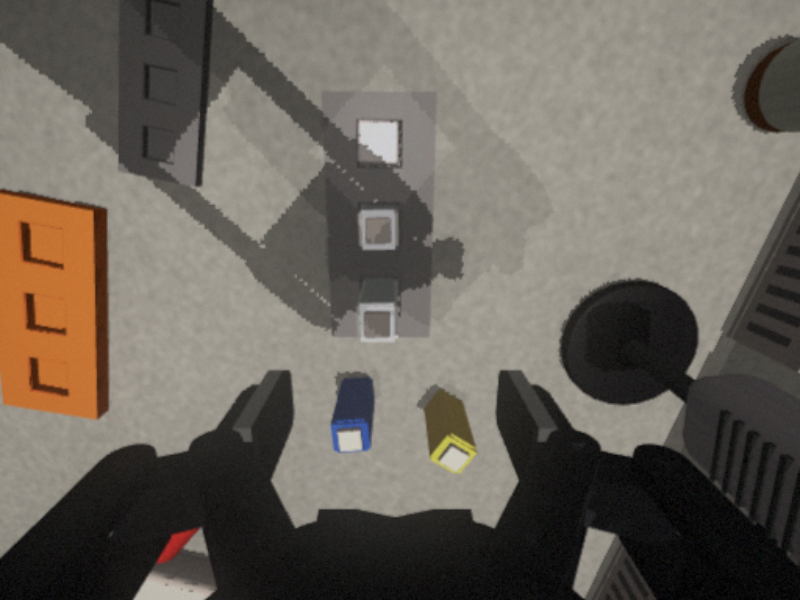

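Run:
```python
from h import *
r=readout.sense();P=r['position'];W=cam("wrist");print(P)
im=cv2.imread("pics/w15.png");cv2.imwrite("pics/w15c.png",crop(im,200,50,290,230,3.3));cv2.imwrite("pics/w15d.png",crop(im,220,170,265,225,11))
```

```text
[ 568.90104134 -255.01761415  117.86293149]
```

View pics/w15d.png

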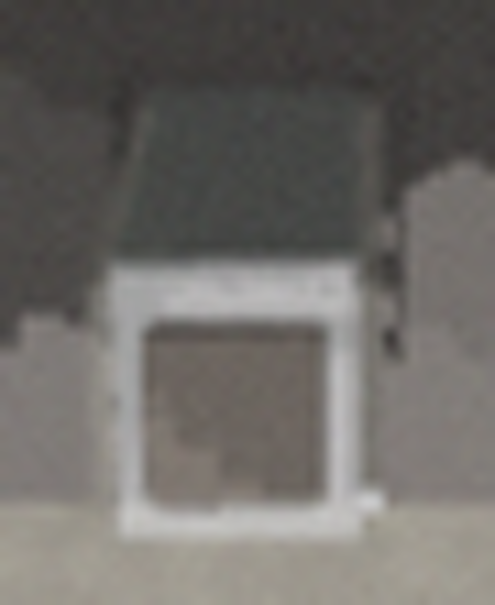

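View pics/w15c.png

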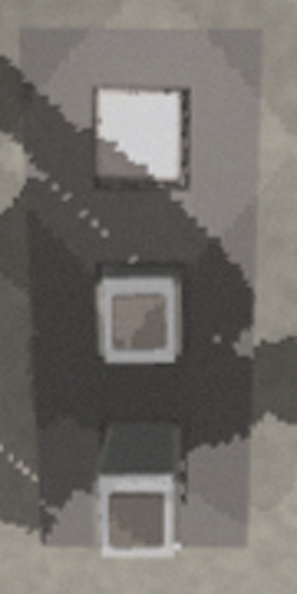

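Run:
```python
from h import *
r=readout.sense();P=r['position'];W=cam("wrist");print(P,r['eef_rot'])
im=vision.snapshot("wrist");cv2.imwrite("pics/w16.png",im);cv2.imwrite("pics/w16d.png",crop(im,215,190,275,250,10))
print(readout.sense()['position'])
```

```text
[ 568.90104134 -255.01761415  117.86293149] [-1.57427035 -0.00473403 -1.33521407]
[ 569.11476706 -251.00633478  117.84895296]
```

View pics/w16d.png

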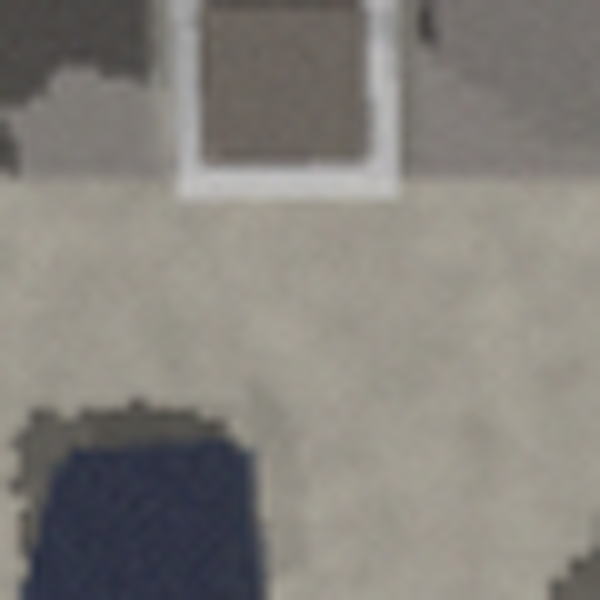

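Run:
```python
from h import *
r=readout.sense();P=r['position'];W0=cam("wrist");print(P,r['eef_rot'])
im=vision.snapshot("wrist");cv2.imwrite("pics/w17.png",im)
for (x0,y0,x1,y1) in ((215,160,275,220),): cv2.imwrite("pics/w17d.png",crop(im,x0,y0,x1,y1,10))
np.savez("w17.npz",K=W0[0],R=W0[1],t=W0[2])
print(readout.sense()['position'],readout.sense()['dq'].round(3))
```

```text
[ 569.11476706 -251.00633478  117.84895296] [-1.57341493e+00 -6.34865605e-04 -1.33689624e+00]
[ 569.00142849 -247.69791079  117.555322  ] [ 0.059 -0.022  0.034  0.029  0.018  0.011]
```

View pics/w17d.png

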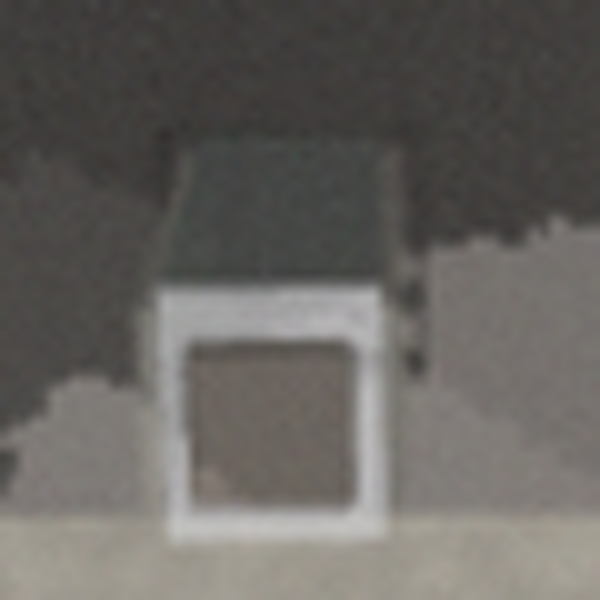

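Run:
```python
from h import *
d=np.load("w17.npz");W=(d['K'],d['R'],d['t'])
m=lambda p:(np.array(p)+.5)/10-.5+[215,160]
st=plane("w",m([[190,345],[357,345],[355,508],[190,508]]),71,W);gl=plane("w",m([[158,290],[382,290],[387,540],[170,540]]),66,W)
print(st.mean(0),gl.mean(0))
for q in (st,gl):
    a=q[1]-q[0];b=q[2]-q[3];c=q[0]-q[3];e=q[1]-q[2]
    print([round(np.degrees(np.arctan2(v[1],v[0])),1) for v in (a,b)],[round(np.degrees(np.arctan2(-v[0],v[1])),1) for v in (c,e)],[np.linalg.norm(v).round(1) for v in (a,b,c,e)])
r=readout.sense();print(r['position'],r['eef_rot'])
```

```text
[ 560.18279805 -255.63417345   71.        ] [ 560.27975125 -256.40696072   66.        ]
[np.float64(13.4), np.float64(13.4)] [np.float64(12.2), np.float64(12.5)] [np.float64(14.6), np.float64(14.7), np.float64(15.3), np.float64(15.3)]
[np.float64(13.4), np.float64(13.4)] [np.float64(14.6), np.float64(14.5)] [np.float64(19.9), np.float64(19.8), np.float64(23.9), np.float64(23.9)]
[ 569.00142849 -247.69791079  117.555322  ] [-1.5735664   0.00255397 -1.33557722]
```

move_arm(motion=[{"linear": [0.006,0.0,-0.0105],"rot": [0,0,0],"gripper": 0.75},{"linear": [0.006,0.02,-0.0105],"rot": [0,0,0],"gripper": 0.75},{"linear": [0.006,0.04,-0.0105],"rot": [0,0,0],"gripper": 0.75},{"linear": [0.006,0.05,-0.0105],"rot": [0,0,0],"gripper": 0.75},{"linear": [0.006,0.05,-0.0105],"rot": [0,0,0],"gripper": 0.75},{"linear": [0.006,0.05,-0.0105],"rot": [0,0,0],"gripper": 0.75},{"linear": [0.006,0.05,-0.0105],"rot": [0,0,0],"gripper": 0.75},{"linear": [0.006,0.05,-0.0105],"rot": [0,0,0],"gripper": 0.75},{"linear": [0.006,0.05,-0.0105],"rot": [0,0,0],"gripper": 0.75}])

```text
time_s: 12.28
position: [563.1, -254.2, 71.6]
eef_rot: [-1.569, -0.002, -1.33]
wrist_force: [0.2, 1.0, 0.3]
grip_width: 63.9
```

Run:
```python
from h import *
r=readout.sense();P=r['position'];W0=cam("wrist");print(P,r['eef_rot'],r['dq'].round(3),r['wrist_force'])
im=vision.snapshot("wrist");cv2.imwrite("pics/w18.png",im)
cv2.imwrite("pics/w18d.png",crop(im,170,150,330,270,5))
np.savez("w18.npz",K=W0[0],R=W0[1],t=W0[2])
print(readout.sense()['position'])
```

```text
[ 563.1052905  -254.20069895   71.62300893] [-1.56894568 -0.00184174 -1.33043008] [-0.004  0.     0.002 -0.002  0.     0.   ] [0.17366012 0.97490254 0.26416886]
[ 562.95328582 -254.18439207   71.4319557 ]
```

View pics/w18d.png

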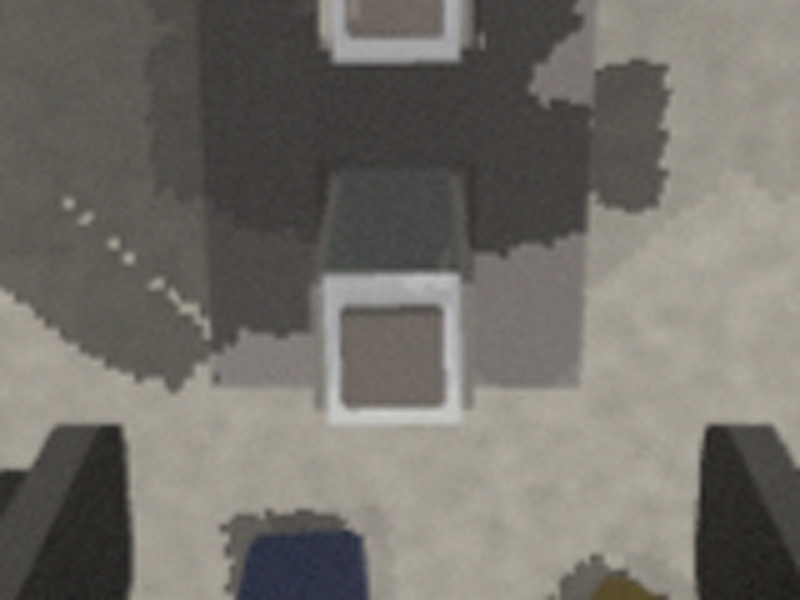

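Run:
```python
from h import *
d=np.load("w18.npz");W=(d['K'],d['R'],d['t'])
m=lambda p:(np.array(p)+.5)/5-.5+[170,150]
st=plane("w",m([[342,307],[446,307],[444,408],[342,408]]),71,W);gl=plane("w",m([[323,272],[463,272],[463,424],[328,424]]),66,W)
print(st.mean(0),gl.mean(0))
for q in (st,gl):
    a=q[1]-q[0];b=q[2]-q[3];c=q[0]-q[3];e=q[1]-q[2]
    print([round(np.degrees(np.arctan2(v[1],v[0])),1) for v in (a,b)],[round(np.degrees(np.arctan2(-v[0],v[1])),1) for v in (c,e)],[np.linalg.norm(v).round(1) for v in (a,b,c,e)])
r=readout.sense();P=r['position'];y=r['eef_rot'][2]+np.pi/2;print(P,y)
for c in (st.mean(0),gl.mean(0)):
    v=c-P; print("tool x,z",v[0]*np.sin(y)-v[1]*np.cos(y), v[0]*np.cos(y)+v[1]*np.sin(y))
# sanity: rim of finger tip midpoint
```

```text
[ 560.02401003 -255.4295008    71.        ] [ 560.2628205  -256.17970515   66.        ]
[np.float64(13.7), np.float64(13.7)] [np.float64(12.8), np.float64(13.1)] [np.float64(14.8), np.float64(14.8), np.float64(15.7), np.float64(15.7)]
[np.float64(13.7), np.float64(13.7)] [np.float64(14.3), np.float64(14.3)] [np.float64(20.3), np.float64(20.3), np.float64(24.2), np.float64(24.3)]
[ 562.95328582 -254.18439207   71.4319557 ] 0.24028317925947973
tool x,z 0.5122352831605815 -3.141427605156128
tool x,z 1.297718291387076 -3.0880099058998667
```

move_arm(motion=[{"linear": [0.001,0.005,-0.003],"rot": [0,0,0],"gripper": 0.75},{"linear": [0.001,0.02,-0.003],"rot": [0,0,0],"gripper": 0.75},{"linear": [0.001,0.035,-0.003],"rot": [0,0,0],"gripper": 0.75},{"linear": [0.001,0.05,-0.003],"rot": [0,0,0],"gripper": 0.75},{"linear": [0.001,0.065,-0.003],"rot": [0,0,0],"gripper": 0.75},{"linear": [0.001,0.075,-0.003],"rot": [0,0,0],"gripper": 0.75},{"linear": [0.001,0.081,-0.003],"rot": [0,0,0],"gripper": 0.75},{"linear": [0.001,0.081,-0.003],"rot": [0,0,0],"gripper": 0.75},{"linear": [0.001,0.081,-0.003],"rot": [0,0,0],"gripper": 0.75},{"linear": [0.001,0.081,-0.003],"rot": [0,0,0],"gripper": 0.75}])

```text
time_s: 13.17
position: [560.2, -256.0, -9.9]
eef_rot: [-1.57, -0.001, -1.331]
wrist_force: [-0.4, -0.0, 0.5]
grip_width: 64.0
```

Run:
```python
from h import *
r=readout.sense();P=r['position'];W0=cam("wrist");print(P,r['eef_rot'],r['wrist_force'],r['grip_width'])
im=vision.snapshot("wrist");cv2.imwrite("pics/w19.png",im);cv2.imwrite("pics/w19d.png",crop(im,170,150,330,270,5))
np.savez("w19.npz",K=W0[0],R=W0[1],t=W0[2])
im=vision.snapshot("scene");cv2.imwrite("pics/c19.png",crop(im,140,180,260,280,6))
```

```text
[ 560.19226052 -256.04566211   -9.92402221] [-1.56952717e+00 -1.30471879e-03 -1.33079242e+00] [-0.35081128 -0.02042456  0.51741236] 63.9618446411509
```

View pics/w19d.png

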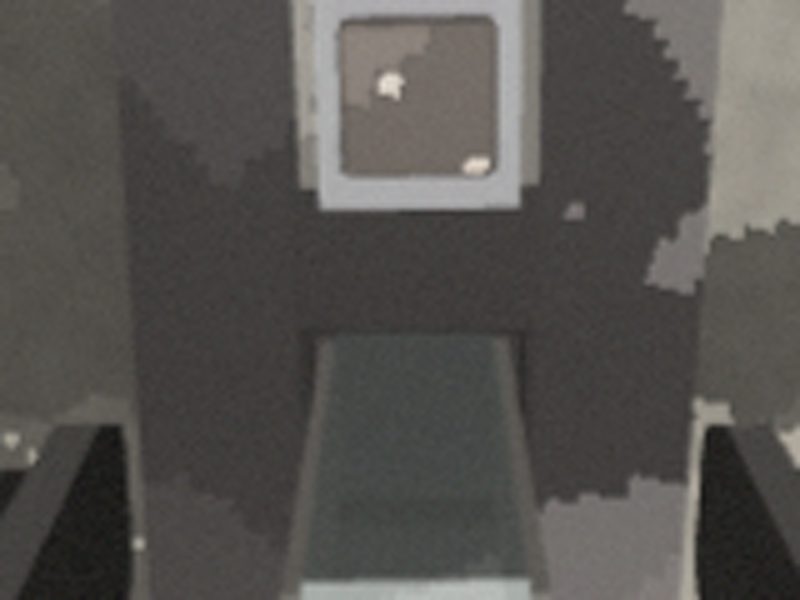

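View pics/c19.png

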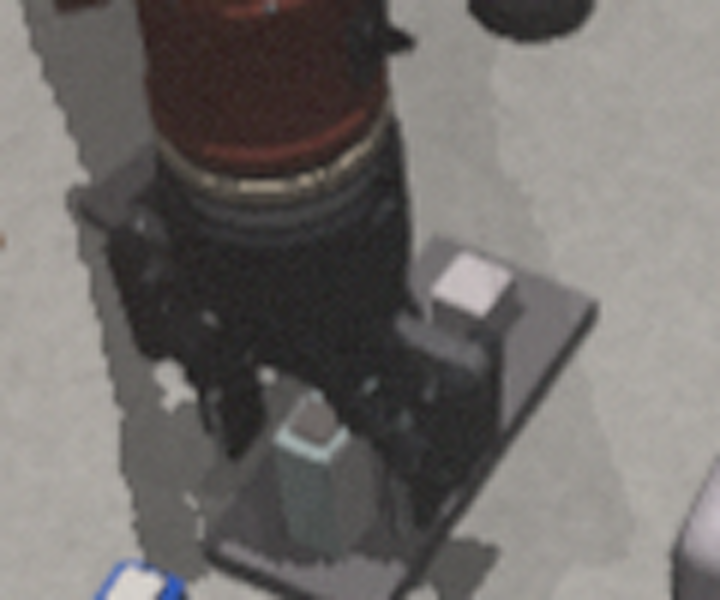

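move_arm(motion=[{"linear": [0,0,0],"rot": [0,0,0],"gripper": 0.1},{"linear": [0,0,0],"rot": [0,0,0],"gripper": 0.1},{"linear": [0,0,0],"rot": [0,0,0],"gripper": 0.1},{"linear": [0,0,0],"rot": [0,0,0],"gripper": 0.1},{"linear": [0,0,0],"rot": [0,0,0],"gripper": 0.1},{"linear": [0,0,0],"rot": [0,0,0],"gripper": 0.1},{"linear": [0,0,0],"rot": [0,0,0],"gripper": 0.1},{"linear": [0,0,0],"rot": [0,0,0],"gripper": 0.1}])

```text
time_s: 13.93
position: [559.7, -255.8, -10.4]
eef_rot: [-1.57, -0.001, -1.331]
wrist_force: [-0.7, 0.1, 3.2]
grip_width: 23.4
```

Run:
```python
from h import *
r=readout.sense();print(r['position'],r['eef_rot'],r['wrist_force'],r['grip_width'])
im=vision.snapshot("wrist");cv2.imwrite("pics/w20d.png",crop(im,170,150,330,270,5))
im=vision.snapshot("scene");cv2.imwrite("pics/c20.png",crop(im,160,210,240,280,8))
```

```text
[ 559.72914568 -255.75768925  -10.4393347 ] [-1.57027023e+00 -5.64791507e-04 -1.33084196e+00] [-0.68505693  0.12613955  3.23477483] 23.439081806981072
```

View pics/w20d.png

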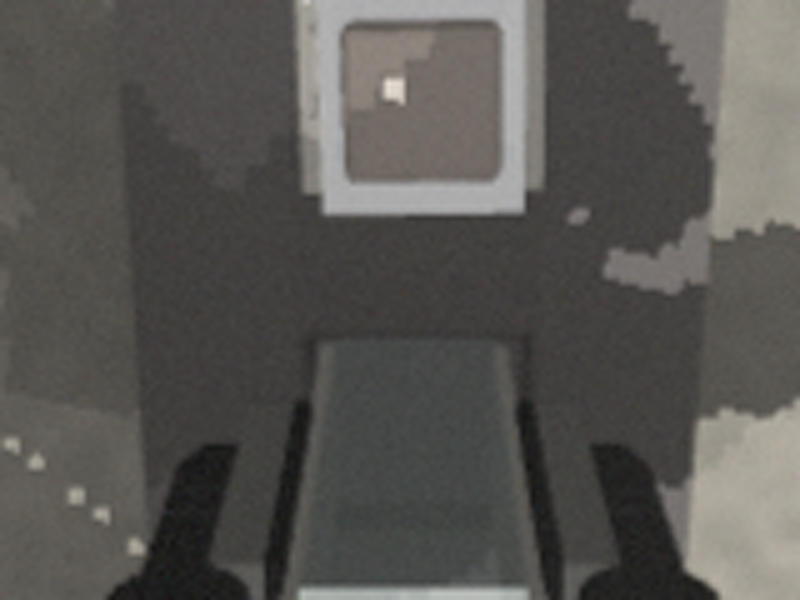

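View pics/c20.png

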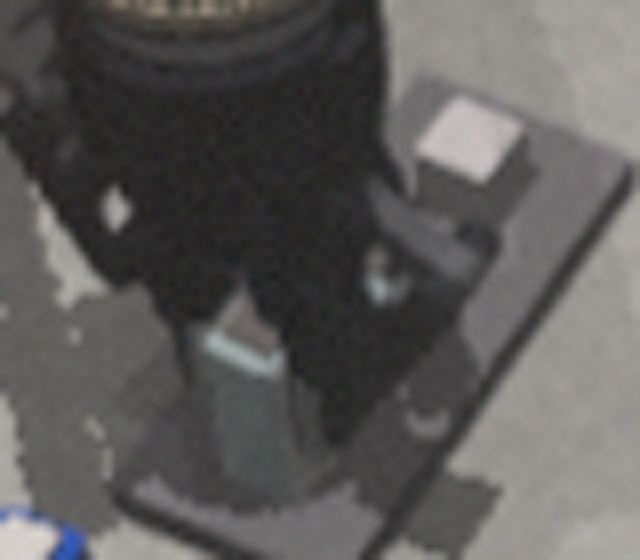

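move_arm(motion=[{"linear": [0,-0.005,0],"rot": [0,0,0],"gripper": 0.1},{"linear": [0,-0.015,0],"rot": [0,0,0],"gripper": 0.1},{"linear": [0,-0.03,0],"rot": [0,0,0],"gripper": 0.1},{"linear": [0,-0.05,0],"rot": [0,0,0],"gripper": 0.1},{"linear": [0,-0.075,0],"rot": [0,0,0],"gripper": 0.1},{"linear": [0,-0.1,0],"rot": [0,0,0],"gripper": 0.1},{"linear": [0,-0.12,0],"rot": [0,0,0],"gripper": 0.1},{"linear": [0,-0.12,0],"rot": [0,0,0],"gripper": 0.1},{"linear": [0,-0.12,0],"rot": [0,0,0],"gripper": 0.1}])

```text
time_s: 14.78
position: [560.3, -256.1, 111.0]
eef_rot: [-1.568, -0.002, -1.331]
wrist_force: [-0.3, 0.7, -1.4]
grip_width: 23.8
```

Run:
```python
from h import *
r=readout.sense();P=r['position'];print(P,r['eef_rot'],r['wrist_force'],r['grip_width'])
im=vision.snapshot("wrist");cv2.imwrite("pics/w21.png",cv2.resize(im,(800,600)))
im=vision.snapshot("side");cv2.imwrite("pics/s21.png",crop(im,200,60,320,160,6))
y=r['eef_rot'][2]+np.pi/2;v=np.array([601-P[0],148-P[1]]);print("tool x,z",v[0]*np.sin(y)-v[1]*np.cos(y), v[0]*np.cos(y)+v[1]*np.sin(y))
```

```text
[ 560.31093494 -256.0609944   111.00224561] [-1.56845851 -0.00241935 -1.33072101] [-0.34062589  0.65279942 -1.35872413] 23.754172437728364
tool x,z -382.7976782988056 135.59802617067814
```

View pics/w21.png

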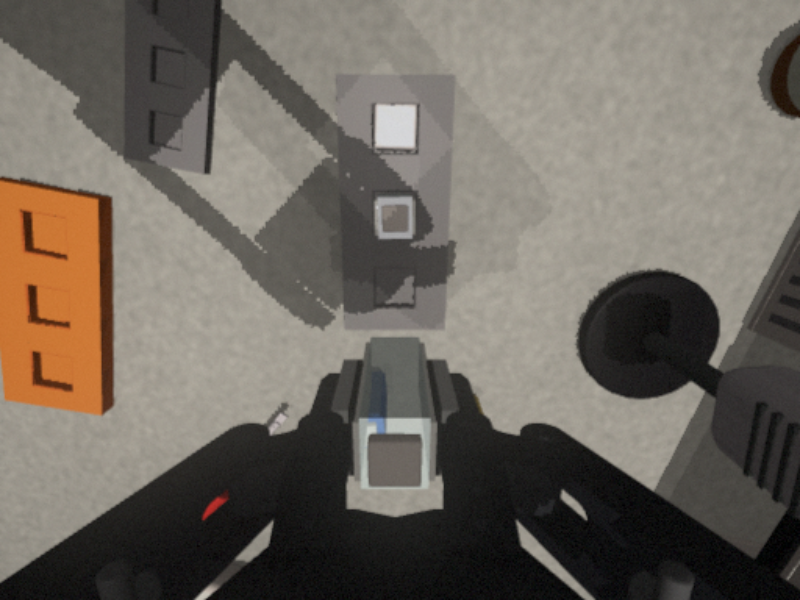

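View pics/s21.png

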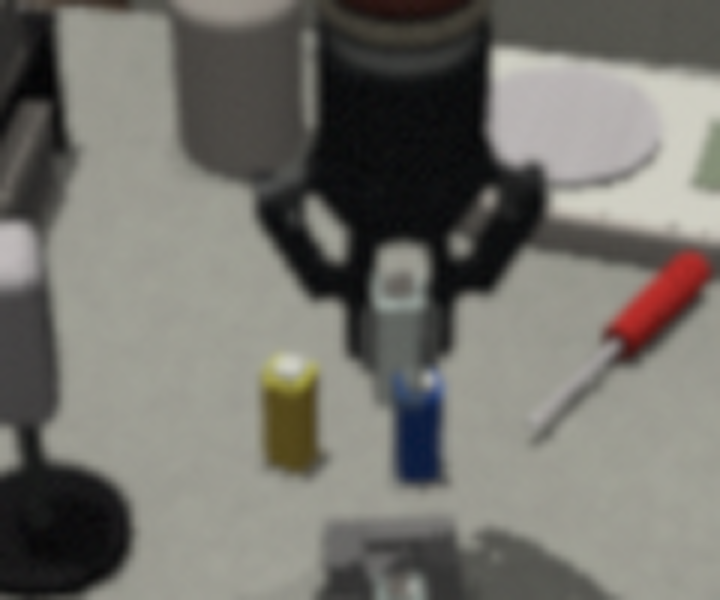

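move_arm(motion=[{"linear": [-0.015,0,0.005],"rot": [0,0,0],"gripper": 0.1},{"linear": [-0.042,0,0.015],"rot": [0,0,0],"gripper": 0.1},{"linear": [-0.077,0,0.027],"rot": [0,0,0],"gripper": 0.1},{"linear": [-0.112,0,0.04],"rot": [0,0,0],"gripper": 0.1},{"linear": [-0.147,0,0.052],"rot": [0,-0.02,0],"gripper": 0.1},{"linear": [-0.182,0,0.064],"rot": [0,-0.04,0],"gripper": 0.1},{"linear": [-0.217,0,0.077],"rot": [0,-0.06,0],"gripper": 0.1},{"linear": [-0.252,0,0.089],"rot": [0,-0.08,0],"gripper": 0.1},{"linear": [-0.287,0,0.102],"rot": [0,-0.1,0],"gripper": 0.1},{"linear": [-0.322,0,0.114],"rot": [0,-0.11,0],"gripper": 0.1},{"linear": [-0.352,0,0.125],"rot": [0,-0.11,0],"gripper": 0.1},{"linear": [-0.372,0,0.132],"rot": [0,-0.11,0],"gripper": 0.1}])

```text
time_s: 15.88
position: [596.9, 141.4, 107.0]
eef_rot: [-1.574, 0.002, -1.218]
wrist_force: [0.3, 0.1, -1.6]
grip_width: 23.4
```

move_arm(motion=[{"linear": [-0.006,0,0.002],"rot": [0,0,0],"gripper": 0.1},{"linear": [-0.01,0,0.004],"rot": [0,0,0],"gripper": 0.1},{"linear": [-0.01,0,0.004],"rot": [0,0,0],"gripper": 0.1},{"linear": [-0.01,0,0.004],"rot": [0,0,0],"gripper": 0.1},{"linear": [-0.01,0,0.004],"rot": [0,0,0],"gripper": 0.1},{"linear": [-0.01,0,0.004],"rot": [0,0,0],"gripper": 0.1},{"linear": [-0.01,0,0.004],"rot": [0,0,0],"gripper": 0.1},{"linear": [-0.01,0,0.004],"rot": [0,0,0],"gripper": 0.1}])

```text
time_s: 16.55
position: [599.6, 147.1, 109.2]
eef_rot: [-1.571, -0.0, -1.222]
wrist_force: [-0.2, 0.6, -1.2]
grip_width: 23.5
```

Run:
```python
from h import *
r=readout.sense();P=r['position'];W0=cam("wrist");print(P,r['eef_rot'],r['wrist_force'],r['grip_width'],r['dq'].round(3))
im=vision.snapshot("wrist");cv2.imwrite("pics/w22.png",im);cv2.imwrite("pics/w22b.png",cv2.resize(im,(800,600)))
np.savez("w22.npz",K=W0[0],R=W0[1],t=W0[2])
s=vision.snapshot("side");cv2.imwrite("pics/s22.png",s);cv2.imwrite("pics/s22b.png",crop(s,180,200,300,330,4.6))
```

```text
[599.61715721 147.14020036 109.22182171] [-1.57068479e+00 -1.00389546e-04 -1.22206259e+00] [-0.18505938  0.56741518 -1.20268598] 23.451228018934202 [ 0.006  0.002 -0.001  0.001  0.002  0.001]
```

View pics/w22b.png

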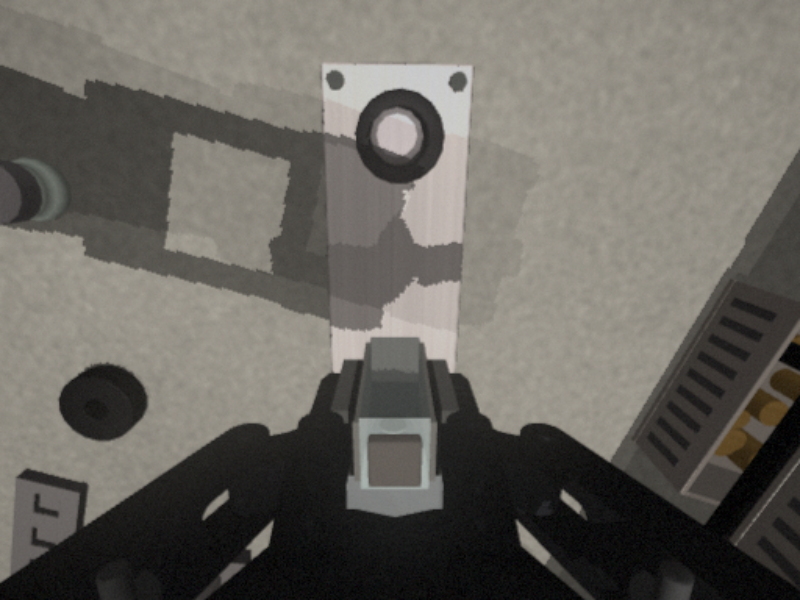

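View pics/s22b.png

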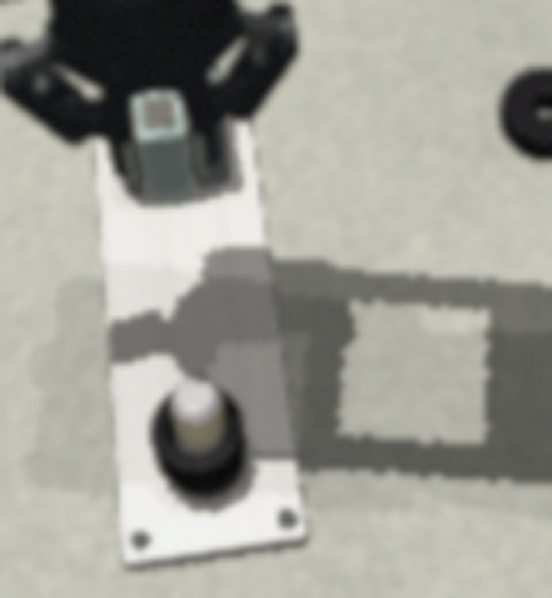

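Run:
```python
from h import *
d=np.load("w22.npz");W=(d['K'],d['R'],d['t'])
im=cv2.imread("pics/w22.png");cv2.imwrite("pics/w22c.png",crop(im,200,35,310,125,7))
mk=(im.max(2)<75).astype(np.uint8)
n,l,st,ce=cv2.connectedComponentsWithStats(mk)
for i in range(1,n):
    if 15<st[i][4]<5000 and st[i][1]<130 and 190<st[i][0]<310: print(st[i],ce[i],plane("w",ce[i],12,W).round(1))
# plate edges: rows search
m=(im.min(2)>150).astype(np.uint8)
for y in (50,60,190,200,210,220,230):
    xs=np.where((im[y].astype(int).min(1)>125))[0]; xs=xs[(xs>190)&(xs<320)]
    if len(xs): print(y,xs.min(),xs.max(),plane("w",[[xs.min()-.5,y],[xs.max()+.5,y]],12,W).round(1).tolist())
```

```text
[ 228   57   56   60 1759] [255.82944855  87.78453667] [[570.1 237.9  12. ]]
50 191 319 [[502.6, 247.9, 12.0], [613.8, 288.2, 12.0]]
60 191 319 [[504.9, 239.9, 12.0], [617.3, 280.6, 12.0]]
190 253 319 [[601.8, 141.2, 12.0], [668.9, 165.4, 12.0]]
200 245 319 [[597.6, 127.7, 12.0], [673.5, 155.2, 12.0]]
210 191 319 [[546.1, 96.8, 12.0], [678.2, 144.6, 12.0]]
220 191 319 [[549.4, 85.4, 12.0], [683.1, 133.8, 12.0]]
230 191 319 [[552.7, 73.8, 12.0], [688.0, 122.8, 12.0]]
```

View pics/w22c.png

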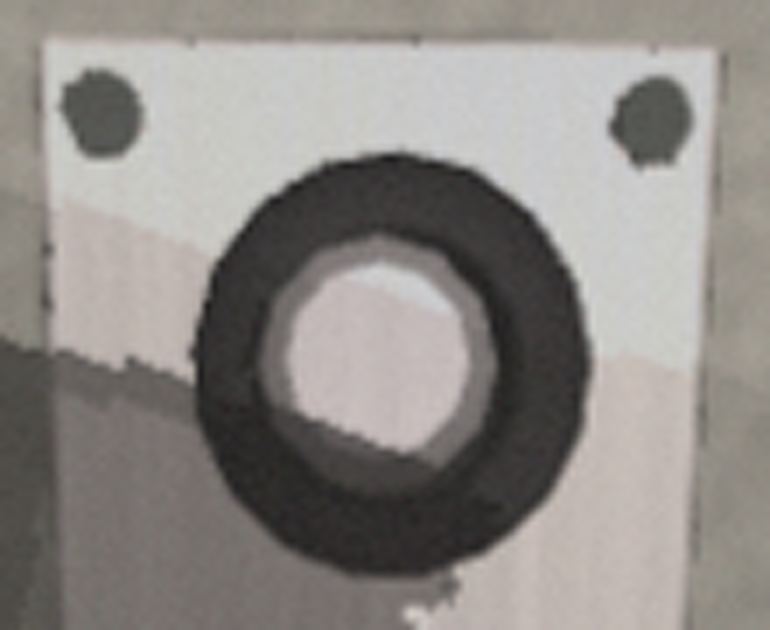

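Run:
```python
from h import *
d=np.load("w22.npz");W=(d['K'],d['R'],d['t'])
m=lambda p:(np.array(p)+.5)/7-.5+[200,35]
q=plane("w",m([[42,38],[718,48],[62,620],[690,620],[102,114],[652,121]]),12,W);print(q.round(1).tolist())
q2=plane("w",np.array([[332,372],[456,372]])*.64-.18,12,W)
a=lambda v:round(np.degrees(np.arctan2(v[1],v[0])),2)
print("yaw: end",a(q[1]-q[0]),"screws",a(q[5]-q[4]),"left",a(q[0]-q[2])-90,"right",a(q[1]-q[3])-90, "long left",a(q[0]-q2[0])-90,"long right",a(q[1]-q2[1])-90)
print("width",np.linalg.norm(q[1]-q[0]))
cap=plane("w",m([[380,358]]),88,W)[0];print("cap",cap)
th=np.radians(20);gy=np.array([-np.sin(th),np.cos(th)])
mid=(q[0]+q[1])[:2]/2; print("end mid",mid,"centre from end",mid-135*gy,"beam from cap",cap[:2]-90*gy, "screw-mid",(q[4]+q[5])[:2]/2)
r=readout.sense();print(r['position'],r['eef_rot'][2]+np.pi/2)
```

```text
[[513.2, 260.5, 12.0], [596.1, 289.3, 12.0], [537.3, 191.3, 12.0], [620.7, 221.5, 12.0], [523.2, 254.6, 12.0], [591.3, 278.4, 12.0]]
yaw: end 19.17 screws 19.27 left 19.189999999999998 right 19.92 long left 19.17 long right 19.64
width 87.74862133547929
cap [569.08853764 233.82634288  88.        ]
end mid [554.67620706 274.85839147] centre from end [600.84892641 147.99988766] beam from cap [599.87035054 149.25400701] screw-mid [557.27834851 266.52782731]
[599.5873599  147.48706198 109.21392515] 0.34919744564337085
```

Run:
```python
from h import *
d=np.load("w22.npz");W=(d['K'],d['R'],d['t'])
im=cv2.imread("pics/w22.png");cv2.imwrite("pics/w22e.png",crop(im,210,205,300,335,4.6))
print("stopper pred px800",(proj("w",[599.6,147.3,190.6],W)+.5)/.64-.5)
```

```text
stopper pred px800 [[395.77362886 463.25365662]]
```

View pics/w22e.png

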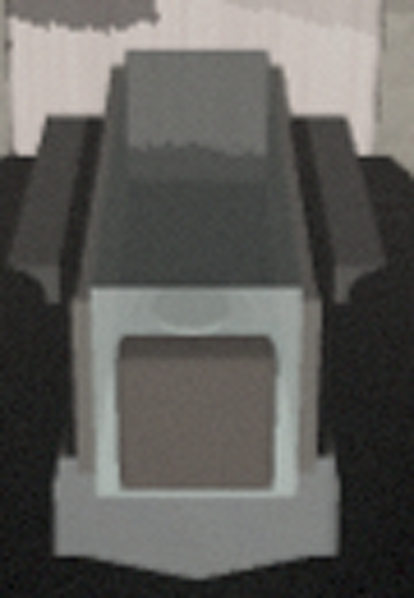

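move_arm(motion=[{"linear": [-0.0015,0.015,0.001],"rot": [0,0.006,0],"gripper": 0.1},{"linear": [-0.0015,0.03,0.001],"rot": [0,0.006,0],"gripper": 0.1},{"linear": [-0.0015,0.045,0.001],"rot": [0,0.006,0],"gripper": 0.1},{"linear": [-0.0015,0.06,0.001],"rot": [0,0.006,0],"gripper": 0.1},{"linear": [-0.0015,0.072,0.001],"rot": [0,0.006,0],"gripper": 0.1},{"linear": [-0.0015,0.08,0.001],"rot": [0,0.006,0],"gripper": 0.1},{"linear": [-0.0015,0.0825,0.001],"rot": [0,0.006,0],"gripper": 0.1},{"linear": [-0.0015,0.0825,0.001],"rot": [0,0.006,0],"gripper": 0.1},{"linear": [-0.0015,0.0825,0.001],"rot": [0,0.006,0],"gripper": 0.1},{"linear": [-0.0015,0.0825,0.001],"rot": [0,0.006,0],"gripper": 0.1},{"linear": [-0.0015,0.0825,0.001],"rot": [0,0.006,0],"gripper": 0.1}])

```text
time_s: 17.57
position: [600.9, 149.9, 27.8]
eef_rot: [-1.569, -0.0, -1.227]
wrist_force: [-0.3, -0.2, -0.2]
grip_width: 23.1
```

Run:
```python
from h import *
r=readout.sense();P=r['position'];W0=cam("wrist");print(P,r['eef_rot'],r['eef_rot'][2]+np.pi/2,r['wrist_force'],r['grip_width'],r['dq'].round(3))
im=vision.snapshot("wrist");cv2.imwrite("pics/w23.png",im);cv2.imwrite("pics/w23b.png",cv2.resize(im,(800,600)))
np.savez("w23.npz",K=W0[0],R=W0[1],t=W0[2])
s=vision.snapshot("side");cv2.imwrite("pics/s23.png",s);cv2.imwrite("pics/s23b.png",crop(s,190,190,290,330,4.2))
s=vision.snapshot("scene");cv2.imwrite("pics/c23.png",s);cv2.imwrite("pics/c23b.png",crop(s,270,100,380,220,5))
```

```text
[600.90841714 149.90125029  27.76558495] [-1.56873936e+00 -4.28063706e-04 -1.22678579e+00] 0.3440105350470508 [-0.29450057 -0.19879432 -0.15523694] 23.07028369659274 [ 0.     0.001  0.003 -0.001  0.002 -0.   ]
```

View pics/w23b.png

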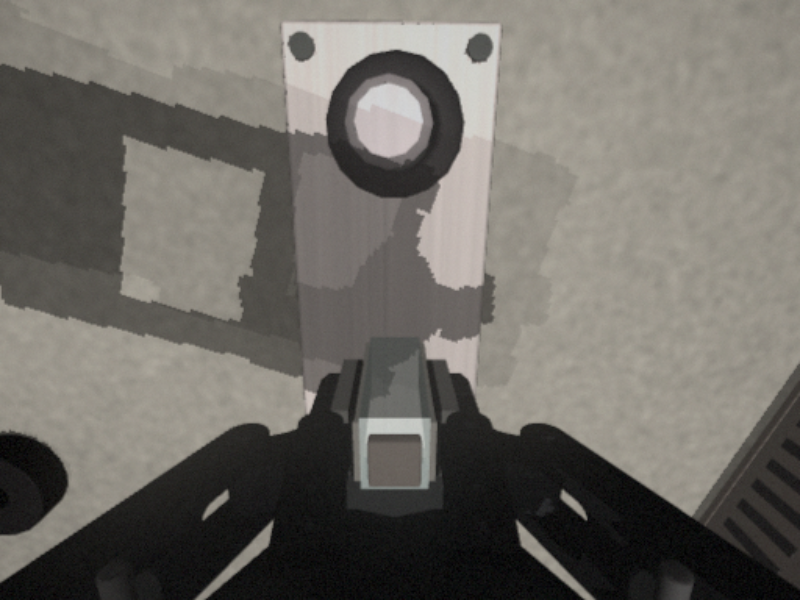

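View pics/s23b.png

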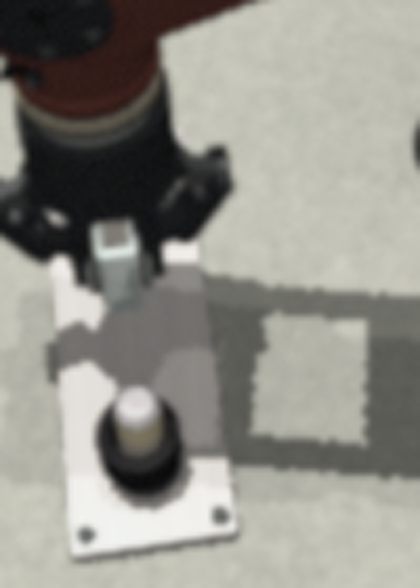

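View pics/c23b.png

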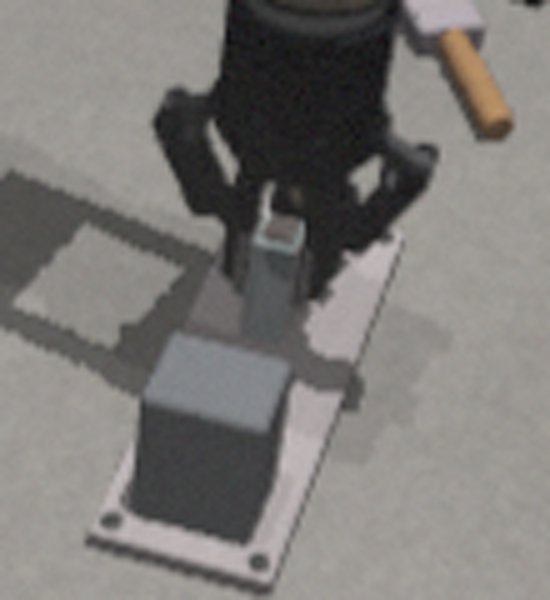

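Run:
```python
from h import *
d=np.load("w23.npz");W=(d['K'],d['R'],d['t'])
im=cv2.imread("pics/w23.png");cv2.imwrite("pics/w23c.png",crop(im,175,8,325,133,5.2))
r=readout.sense();P=r['position'];print(P,r['wrist_force'])
```

```text
[600.43909653 149.82121549  27.3201235 ] [ 0.42928848  0.64429689 -1.37979543]
```

View pics/w23c.png

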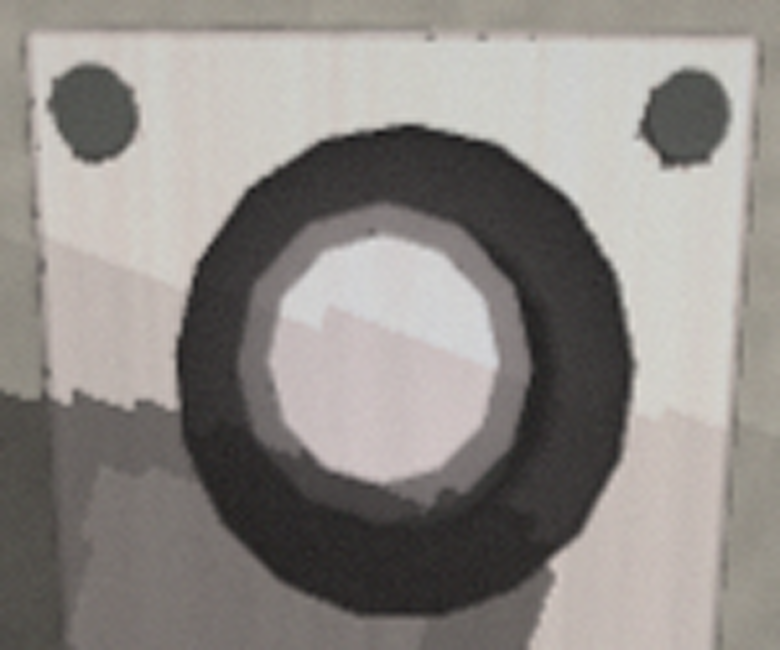

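Run:
```python
from h import *
d=np.load("w23.npz");W=(d['K'],d['R'],d['t'])
m=lambda p:(np.array(p)+.5)/5.2-.5+[175,8]
q=plane("w",m([[28,33],[757,38],[66,640],[715,640],[95,112],[687,117]]),12,W);cap=plane("w",m([[383,361]]),88,W)[0]
a=lambda v:round(np.degrees(np.arctan2(v[1],v[0])),2)
print("yaw",a(q[1]-q[0]),a(q[5]-q[4]),a(q[0]-q[2])-90,a(q[1]-q[3])-90,"w",np.linalg.norm(q[1]-q[0]))
P=np.array([600.9,149.9]) # pose at the picture
th=np.radians(19.6);gx=np.array([np.cos(th),np.sin(th)]);gy=np.array([-gx[1],gx[0]])
for n,c in(("cap",cap[:2]),("end",(q[0]+q[1])[:2]/2),("screw",(q[4]+q[5])[:2]/2)): print(n,c,"gauge x,y from TCP",(c-P)@gx,(c-P)@gy)
st=plane("w",((np.array([395.5,461])+.5)*.64-.5),27.8+81.4,W)[0];print("stopper",st)
s=cv2.imread("pics/side_c1.png")
# receiver face from static views at t0: top front edge z=92 ; side crop4 corners
S=cam("side");mm=lambda p:(np.array(p)+.5)/4-.5+[190,190]
print("side receiver face top edge",plane("side",mm([[56,143],[154,132]]),92,S), "lamp cap same cam",plane("side",mm([[130,378]]),88,S))
C=cam("scene");mc=lambda p:(np.array(p)+.5)/5-.5+[270,100]
print("scene receiver far top",plane("scene",mc([[180,336],[292,366]]),92,C))
```

```text
yaw 19.35 19.26 19.230000000000004 19.340000000000003 w 87.6282010708541
cap [568.87472575 233.48284979] gauge x,y from TCP -2.131650119772897 89.48277508519718
end [554.69137746 274.70804006] gauge x,y from TCP -1.6641242958671925 133.07709927479445
screw [557.30860468 266.7426926 ] gauge x,y from TCP -1.8705341924363583 124.69533136016865
stopper [600.42278645 150.69338029 109.2       ]
side receiver face top edge [[649.73633169  90.54507982  92.        ]
 [593.82109751  72.02036088  92.        ]] lamp cap same cam [[569.84463274 228.68100473  88.        ]]
scene receiver far top [[602.38930654  67.29128326  92.        ]
 [653.00534923  84.42667659  92.        ]]
```

move_arm(motion=[{"linear": [0,0.0006,-0.0007],"rot": [0,0.003,0],"gripper": 0.1},{"linear": [0,0.0006,-0.0007],"rot": [0,0.003,0],"gripper": 0.1},{"linear": [0,0.0006,-0.0007],"rot": [0,0.003,0],"gripper": 0.1},{"linear": [0,0.0006,-0.0007],"rot": [0,0.003,0],"gripper": 0.1},{"linear": [0,0.0006,-0.0007],"rot": [0,0.003,0],"gripper": 0.1},{"linear": [0,0.0006,-0.0007],"rot": [0,0.003,0],"gripper": 0.1},{"linear": [0,0.0006,-0.0007],"rot": [0,0.003,0],"gripper": 0.1},{"linear": [0,0.0006,-0.0007],"rot": [0,0.003,0],"gripper": 0.1},{"linear": [0,0.0006,-0.0007],"rot": [0,0.003,0],"gripper": 0.1},{"linear": [0,0.0006,-0.0007],"rot": [0,0.003,0],"gripper": 0.1},{"linear": [0,0.0006,-0.0007],"rot": [0,0.003,0],"gripper": 0.1},{"linear": [0,0.0006,-0.0007],"rot": [0,0.003,0],"gripper": 0.1}])

```text
time_s: 18.72
position: [599.3, 149.5, 26.0]
eef_rot: [-1.571, -0.0, -1.23]
wrist_force: [0.6, -0.2, -0.3]
grip_width: 23.2
```

Run:
```python
from h import *
r=readout.sense();print(r['position'],r['eef_rot'],r['eef_rot'][2]+np.pi/2,r['wrist_force'],r['grip_width'],r['dq'].round(3))
a=vision.snapshot("side");b=vision.snapshot("scene")
cv2.imwrite("pics/s24.png",cv2.resize(a,(800,600)));cv2.imwrite("pics/c24.png",cv2.resize(b,(800,600)))
print(readout.sense()['position'],readout.sense()['time_s'])
```

```text
[599.27565848 149.51056986  26.0288387 ] [-1.57075618e+00 -2.21703465e-05 -1.22977401e+00] 0.34102231569378505 [ 0.55816769 -0.17703684 -0.34073918] 23.21544008696964 [-0.001 -0.001 -0.001  0.     0.     0.001]
[599.25671851 149.48907597  25.98354642] 18.8167
```

View pics/c24.png

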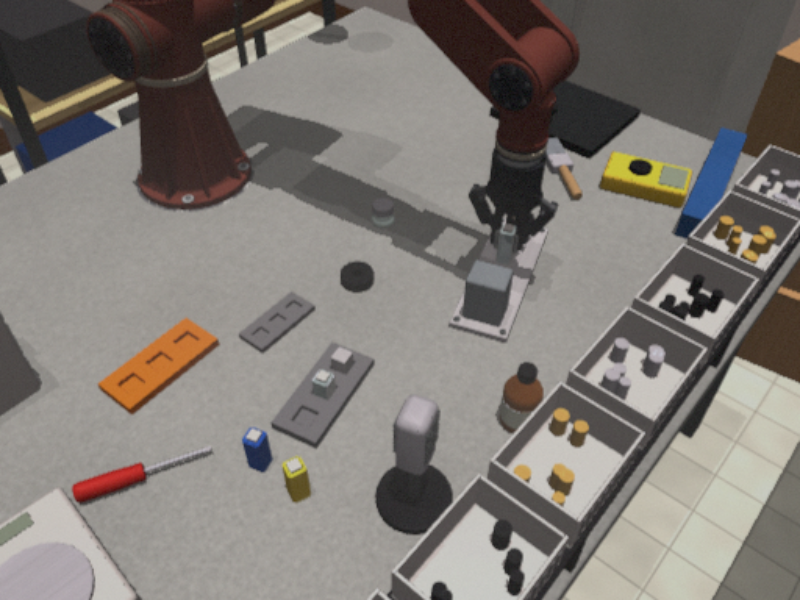

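View pics/s24.png

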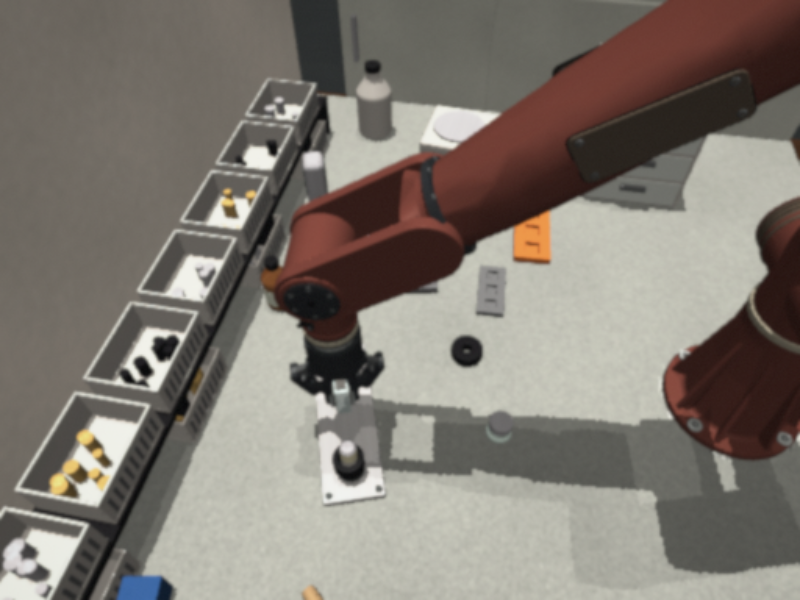

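```bash
python3 -c "
from rig import bot;print(bot.job_done())"
```

```text
the job is handed in; nothing more can be done
None
```

The glare collar is seated over the lamp post and released. The tall glass cell is held upright in the beam, and I handed the job in with the arm still holding it, at about 19 s of the 64 s.

- **Collar:** it came down over the post with almost no force and met the shoulder at the height I expected. After I let go, the scene and wrist pictures show it resting on the shoulder, with the upper half of the post clear.
- **Cell:** it is gripped on its frosted faces (opening reads 23.2 mm). Its centre is at about z 72.4 against 73 for the beam, and the measured TCP is within about 1 mm of the beam midpoint I worked out. The cell is turned 19.5°, against 19.3–20° measured for the gauge. The wrist force is near zero.
- **Bystanders:** in the last scene picture the rest of the bench looks as it was. The side picture shows the same, though the arm hides most of the rack there.

**What failed or disagreed:**
- **First grasp on the collar:** the fingers closed above the ring without touching it. The real fingertips sit about 35–40 mm behind the reported TCP, so I went lower and the second grasp held.
- **Gauge position:** the fixed cameras put the lamp about 5 mm lower in y than the wrist camera and the seating did. I used the wrist and seating values, so the midway position depends on them.
- **Opening readings:** the gripper reads low on objects of known size: 43.4 mm for the 46 mm collar and 23.2 mm for the 24 mm cell.

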